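Close down the glaze station

ROBOT

A 6-joint arm with a two-finger parallel gripper is mounted at the origin on the work surface. World frame = base frame: x ahead of the robot, y to its left, z up, the work surface at z = 0. Lengths are in mm, angles in rad, forces in N, time in s.
With the tool pointing down it reaches from about 350 to 850 mm from the base axis. Payload 8.1 kg.
Tool frame: the origin (TCP) lies at the very end of the fingers, on their centre line; the grasp point (between the pads) lies 19 mm behind it; z points along the fingers, y is the line along which they close (so a half turn about z gives the same grasp; the last joint's range is limited). The gripper opens to 85 mm and grips with 20 to 120 N. Pads are 22 mm wide; open, the fingers measure 114 mm over their backs; the gripper's body (76 mm by 85 mm) begins 54 mm behind the grasp point. The pads swing forward as they close: fully open they stand 13 mm farther back than shut.
Start: joints at [1.169, 0.13, 1.488, -0, 1.523, -0.085], TCP at [186.895, 570.154, 231.292] pointing down, gripper open.
Joint ranges: [-2.96, 2.96], [-0.89, 2.26], [0.02, 2.5], [-1.34, 4.48], [0, 2.73], [-2.66, 2.66]. Speed limits (rad/s): [2.39, 2.39, 2.79, 3.14, 3.14, 3.14].

INTERFACE

Orientations are given as a unit quaternion [w, x, y, z].
In Python, from cell import monitor, vision, order gives the robot as it stands.
- The arm moves only by the tool arm_command, never from a script. Its argument "series" is a list of rows, each an object of numbers: "x", "y", "z": the shift along the tool's x, y, z in cm; "rx", "ry", "rz": the turn, a rotation vector about the tool's x, y, z in degrees. A call has 1 to 5 rows; each row shifts and turns the commanded pose from where the row before left it, along the tool's axes as they then stand; what a row does not reach is not made up. A row lasts 1/8 s, in which the tool goes at most 62.5 mm and 10.7 degrees, less where a joint would pass 70% of its speed; a pose out of reach is approached as far as the arm can. A call with a gripper value outside its range is refused whole. "fingers" is the closure, from 0 (fully open) to 1 (shut), set as the call begins (left out, the last holds). The fingers move at their own pace and stop on an object; "squeeze" is the grip in N (left out, the last holds). Time passes only in rows, so rows that do not move let the fingers close. It gives the time, the measured TCP pose, the force, the opening and the grip force at its end, in the units of the state.
- monitor.get_state(): the state, without advancing time (a new reading comes with each control period).
- vision.snapshot(name): name is "side" or "top"; returns the picture (480x640x3 uint8, red, green, blue); there is no depth.
- vision.calibration(name): a dict with "vertical_fov" (degrees; the focal length in pixels is half the picture's height over the tangent of half this angle, whatever the lens; pixels are square), "cx", "cy" (the principal point, pixels), "k1" (the pictures are not rectified: a ray, as slopes to the right and down, at radius r is drawn at 1 + k1 r^2 times it, then the intrinsics apply), "world_from_camera" (4x4, takes a point from camera to world coordinates). Camera axes: x right, y down, z forward; pixel columns grow to the right and rows downward; lengths in mm; the calibration is good to about 2 mm. A picture is of the moment at which its call begins. calibration takes no time and is no camera call.
- order.finish_job(): hands the job in; it is judged then, once.
Trained networks look in the newest picture that a camera, given by its name, has taken for a name from the list of things; names that differ only in an ending like _2 or _b are one class to them, and where a whole thing is asked for, a point or a joint stands for the part that bears it (a point fixed in the world has none). Each returns a list of dicts, best first, with "conf" (0 to 1); they miss things now and then, are a little off and sometimes report something else, mostly with a low value. They report only what shows in the picture. A call takes as long as a camera call.
- vision.recognise(camera, thing): "centre" ([column, row] in pixels, amid what is visible of it).
- vision.regions_of(camera, thing): "mask" (480x640 bool, what is visible of it) and "centre" ([column, row] in pixels, amid what is visible of it).
The state is a dict: "time_s": time; "joint_pos": joint angles; "joint_velocities": joint speeds; "joint_torque": joint torques, N m; "position": TCP position; "orientation": TCP orientation; "force": force on the tool from outside, world axes, zero at the start; "ft_torque": the same for the moment, N m; "finger_gap": opening from 0.0 (shut) to 1.0 (fully open); "gripper_force": force on a finger pad.
Only numpy, scipy, OpenCV 4.12 (cv2) and the standard library are available. Lean on these libraries where they do the work, as an engineer would, in place of code of your own. Each camera call takes 0.05 s, during which the arm holds its last target. There are 200 camera calls.

TASK

Close down the glazing table: slide every glaze jar across the table so that it stands wholly on a marked round spot, one jar to a spot and never lifting or tipping a jar, and only when all the jars stand there close each one with the stopper of its own colour, fully seated. Also move the gauge from the blue rinse stand to the wooden block and push its blade in until the handle rests on the block. Leave the other things on the table alone, let go of everything, and see at the end that the jars are still on their spots.

Things in the scene. Friction and masses are not known exactly. Their poses are not given: they have to be found in the camera images.
- jar_blue: Squat round glaze jar, 92 mm across (too wide for the gripper), 80 mm tall, straight sided, lower part blue, upper part white; about 0.4 to 0.75 kg, loose on the table. Flat top with one round mouth in its centre, 34 mm across and 35 mm deep. Origin: centre of its underside, z up its axis. Three or four jars (blue, red, yellow, green) are there in a run; an absent one reads None.
- jar_red: Squat round glaze jar, 92 mm across (too wide for the gripper), 80 mm tall, straight sided, lower part red, upper part white; about 0.4 to 0.75 kg, loose on the table. Flat top with one round mouth in its centre, 34 mm across and 35 mm deep. Origin: centre of its underside, z up its axis. Three or four jars (blue, red, yellow, green) are there in a run; an absent one reads None.
- jar_yellow: Squat round glaze jar, 92 mm across (too wide for the gripper), 80 mm tall, straight sided, lower part yellow, upper part white; about 0.4 to 0.75 kg, loose on the table. Flat top with one round mouth in its centre, 34 mm across and 35 mm deep. Origin: centre of its underside, z up its axis. Three or four jars (blue, red, yellow, green) are there in a run; an absent one reads None.
- jar_green: Squat round glaze jar, 92 mm across (too wide for the gripper), 80 mm tall, straight sided, lower part green, upper part white; about 0.4 to 0.75 kg, loose on the table. Flat top with one round mouth in its centre, 34 mm across and 35 mm deep. Origin: centre of its underside, z up its axis. Three or four jars (blue, red, yellow, green) are there in a run; an absent one reads None.
- stopper_blue: Stopper of the blue jar, 62 mm tall, standing thin end down: tapered cork plug (24 mm across at the foot, 30 mm at height 30 mm), blue flange 46 mm across (height 30 to 34), blue round knob 24 mm across to hold (34 to 62). Origin: centre of the foot, z up. Seated, flange on the jar's top, the origin is 50 mm above the jar's underside. Not needed if its jar is absent.
- stopper_red: Stopper of the red jar, 62 mm tall, standing thin end down: tapered cork plug (24 mm across at the foot, 30 mm at height 30 mm), red flange 46 mm across (height 30 to 34), red round knob 24 mm across to hold (34 to 62). Origin: centre of the foot, z up. Seated, flange on the jar's top, the origin is 50 mm above the jar's underside. Not needed if its jar is absent.
- stopper_yellow: Stopper of the yellow jar, 62 mm tall, standing thin end down: tapered cork plug (24 mm across at the foot, 30 mm at height 30 mm), yellow flange 46 mm across (height 30 to 34), yellow round knob 24 mm across to hold (34 to 62). Origin: centre of the foot, z up. Seated, flange on the jar's top, the origin is 50 mm above the jar's underside. Not needed if its jar is absent.
- stopper_green: Stopper of the green jar, 62 mm tall, standing thin end down: tapered cork plug (24 mm across at the foot, 30 mm at height 30 mm), green flange 46 mm across (height 30 to 34), green round knob 24 mm across to hold (34 to 62). Origin: centre of the foot, z up. Seated, flange on the jar's top, the origin is 50 mm above the jar's underside. Not needed if its jar is absent.
- spot0 (a point): Centre, at table height, of one of four round standing spots (white discs 92 mm across in a green border, 128 mm over all, in a row 135 mm apart) on a flat grey sheet stuck to the table; no thickness to the touch. Any jar may stand on any spot; x, y axes are those of the sheet, its row runs along y.
- spot1 (a point): Centre, at table height, of one of four round standing spots (white discs 92 mm across in a green border, 128 mm over all, in a row 135 mm apart) on a flat grey sheet stuck to the table; no thickness to the touch. Any jar may stand on any spot; x, y axes are those of the sheet, its row runs along y.
- spot2 (a point): Centre, at table height, of one of four round standing spots (white discs 92 mm across in a green border, 128 mm over all, in a row 135 mm apart) on a flat grey sheet stuck to the table; no thickness to the touch. Any jar may stand on any spot; x, y axes are those of the sheet, its row runs along y.
- spot3 (a point): Centre, at table height, of one of four round standing spots (white discs 92 mm across in a green border, 128 mm over all, in a row 135 mm apart) on a flat grey sheet stuck to the table; no thickness to the touch. Any jar may stand on any spot; x, y axes are those of the sheet, its row runs along y.
- gauge: Glaze gauge standing blade down in the blue rinse stand: steel blade 40 mm wide (x) x 4 mm thick (y) x 65 mm long, under an orange handle 54 (x) x 18 (y) x 50 mm (z), so 115 mm in all; the underside of the handle is a shoulder round the blade. 90 g. Origin: centre of the blade's lower end, z up towards the handle; the handle spans z = 65 to 115 mm. Its x runs along the stand's x.
- rinse_stand: Blue plastic block, fixed to the table, 80 (x) x 50 (y) x 75 mm tall, with one slot in the middle of its top: 43 mm along x, 7 mm along y, 70 mm deep, edges chamfered 2 mm. Origin: centre of its underside, z up. With the gauge fully in, its handle's shoulder rests on the block's top and the gauge's origin is 10 mm above the block's origin.
- dry_block: Brown wooden block, fixed to the table, 80 (x) x 50 (y) x 75 mm tall, with one slot in the middle of its top: 43 mm along x, 7 mm along y, 70 mm deep, edges chamfered 2 mm. Origin: centre of its underside, z up. With the gauge fully in, its handle's shoulder rests on the block's top and the gauge's origin is 10 mm above the block's origin.
- mug: Bystander: blue mug, 76 mm across with a handle on its +y side reaching about 75 mm from the centre, 85 mm tall. Origin: underside, about its middle. Leave it alone.
- bowl: Bystander: white bowl, 120 mm across, 50 mm tall. Origin: underside, about its middle. Leave it alone.
- pot: Bystander: terracotta pot, 64 mm across, 65 mm tall. Origin: underside, about its middle. Leave it alone.
- brush: Bystander: brush lying flat along its x, within 110 mm of its origin, 20 mm thick. Origin: underside, about its middle. Leave it alone.
- spatula: Bystander: spatula lying flat along its x, within 145 mm of its origin, 20 mm thick. Origin: underside, about its middle. Leave it alone.
- can: Bystander: can, 66 mm across, 90 mm tall. Origin: underside, about its middle. Leave it alone.
- tile: Bystander: flat terracotta tile 70 (x) x 50 (y) x 12 mm. Origin: underside, about its middle. Leave it alone.

How it is judged (in metres and radians):
On the way, in this order (a step that is already met when the one before it is completed fails the run):
1. every jar stands wholly on a spot, still without its stopper ((horizontal distance between jar_blue and spot0 below 0.018 m or horizontal distance between jar_blue and spot1 below 0.018 m or horizontal distance between jar_blue and spot2 below 0.018 m or horizontal distance between jar_blue and spot3 below 0.018 m) and (horizontal distance between jar_red and spot0 below 0.018 m or horizontal distance between jar_red and spot1 below 0.018 m or horizontal distance between jar_red and spot2 below 0.018 m or horizontal distance between jar_red and spot3 below 0.018 m) and (horizontal distance between jar_yellow and spot0 below 0.018 m or horizontal distance between jar_yellow and spot1 below 0.018 m or horizontal distance between jar_yellow and spot2 below 0.018 m or horizontal distance between jar_yellow and spot3 below 0.018 m) and (horizontal distance between jar_green and spot0 below 0.018 m or horizontal distance between jar_green and spot1 below 0.018 m or horizontal distance between jar_green and spot2 below 0.018 m or horizontal distance between jar_green and spot3 below 0.018 m) and horizontal distance between stopper_blue and jar_blue above 0.05 m and horizontal distance between stopper_red and jar_red above 0.05 m and horizontal distance between stopper_yellow and jar_yellow above 0.05 m and horizontal distance between stopper_green and jar_green above 0.05 m), for 0.2 s.
2. every jar is closed with the stopper of its own colour, fully seated (z of stopper_blue in the frame of jar_blue below 0.054 m and horizontal distance between stopper_blue and jar_blue below 0.007 m and angle between the z axis of stopper_blue and the z axis of jar_blue, either way round below 0.12 rad and z of stopper_red in the frame of jar_red below 0.054 m and horizontal distance between stopper_red and jar_red below 0.007 m and angle between the z axis of stopper_red and the z axis of jar_red, either way round below 0.12 rad and z of stopper_yellow in the frame of jar_yellow below 0.054 m and horizontal distance between stopper_yellow and jar_yellow below 0.007 m and angle between the z axis of stopper_yellow and the z axis of jar_yellow, either way round below 0.12 rad and z of stopper_green in the frame of jar_green below 0.054 m and horizontal distance between stopper_green and jar_green below 0.007 m and angle between the z axis of stopper_green and the z axis of jar_green, either way round below 0.12 rad), for 0.2 s.
At the end, for the whole second after the job is handed in: Every jar at rest with its axis within 18 mm of a spot's centre, its own stopper's flange within 4 mm of its top and 7 mm of its axis, upright to 0.12 rad; the gauge in the wooden block, shoulder within 4 mm of the top, within 6 mm of its middle, 0.1 rad of upright (all of step 2 and (horizontal distance between jar_blue and spot0 below 0.018 m or horizontal distance between jar_blue and spot1 below 0.018 m or horizontal distance between jar_blue and spot2 below 0.018 m or horizontal distance between jar_blue and spot3 below 0.018 m) and (horizontal distance between jar_red and spot0 below 0.018 m or horizontal distance between jar_red and spot1 below 0.018 m or horizontal distance between jar_red and spot2 below 0.018 m or horizontal distance between jar_red and spot3 below 0.018 m) and (horizontal distance between jar_yellow and spot0 below 0.018 m or horizontal distance between jar_yellow and spot1 below 0.018 m or horizontal distance between jar_yellow and spot2 below 0.018 m or horizontal distance between jar_yellow and spot3 below 0.018 m) and (horizontal distance between jar_green and spot0 below 0.018 m or horizontal distance between jar_green and spot1 below 0.018 m or horizontal distance between jar_green and spot2 below 0.018 m or horizontal distance between jar_green and spot3 below 0.018 m) and z of gauge in the frame of dry_block below 0.014 m and horizontal distance between gauge and dry_block below 0.006 m and angle between the z axis of gauge and the z axis of dry_block, either way round below 0.1 rad and linear speed of each of jar_blue, jar_red, jar_yellow, jar_green, gauge below 0.02 m/s); the robot touches nothing.
It fails at once if a jar is lifted off the table or tipped (height (world z) of any of jar_blue, jar_red, jar_yellow, jar_green above 0.025 m or angle between any of jar_blue, jar_red, jar_yellow, jar_green's own z axis and vertical above 0.4 rad).
It fails at once if a bystander is moved by more than 40 mm (distance of any of mug, bowl, pot, brush, spatula, can, tile from where it was at the start of the episode above 0.04 m).
Of jar_blue, jar_red, jar_yellow, jar_green only 3 to 4 are there at a start; the rules pass over those that are not, and their reading is None.
At some moment in a run one of jar_blue, jar_red, jar_yellow, jar_green may be knocked a few centimetres aside while the robot is not near it.
It also fails if it takes over 210 s, if anything falls off the work surface, if the arm or the gripper's body presses on something with over 40 N, if the wrist force passes 120 N, or if a joint passes its speed limit or range.

## Working session

There is one attempt and no reset: what is moved stays moved. The work goes in short steps, Python scripts to look and compute and a tool call to move; the robot and the scene stay as the last step left them, time stands still between calls to the robot, and variables do not carry over. Pictures are saved under pics/ and viewed, at most 14 in all, crops included, and the job is handed in when it is done.

Besides the shell and the picture viewer there is one more tool, called by a JSON object that holds its "method" and its "body". arm_command: Moves the arm, as the interface text tells. Its arguments: {"type":"object","properties":{"series":{"type":"array"},"fingers":{"type":"number"},"squeeze":{"type":"number"}},"required":["series"]}

```bash
mkdir -p pics; ls
cat > h.py <<'E'
import numpy as np, cv2
from cell import monitor, vision, order
def save(cam,fn):
    im=vision.snapshot(cam); cv2.imwrite('pics/'+fn,cv2.cvtColor(im,cv2.COLOR_RGB2BGR)); return im
def K(cam):
    c=vision.calibration(cam); f=240/np.tan(np.radians(c['vertical_fov'])/2)
    return c,f,np.array(c['world_from_camera'])
def ray(cam,uv):
    c,f,T=K(cam); d=np.array([(uv[0]-c['cx'])/f,(uv[1]-c['cy'])/f]); s=d.copy()
    for _ in range(30): s=d/(1+c['k1']*(s@s))
    return T[:3,3],T[:3,:3]@np.array([s[0],s[1],1])
def at_z(cam,uv,z):
    o,d=ray(cam,uv); return o+d*(z-o[2])/d[2]
def proj(cam,p):
    c,f,T=K(cam); q=T[:3,:3].T@(np.asarray(p,float)-T[:3,3]); s=q[:2]/q[2]
    s=s*(1+c['k1']*(s@s)); return s*f+[c['cx'],c['cy']]
def tri(uv1,uv2,a='top',b='side'):
    o1,d1=ray(a,uv1);o2,d2=ray(b,uv2)
    A=np.stack([d1,-d2],1); t=np.linalg.lstsq(A,o2-o1,rcond=None)[0]
    p,q=o1+t[0]*d1,o2+t[1]*d2; return (p+q)/2,np.linalg.norm(p-q)
E
python3 - <<'E'
from h import *
for c in('top','side'):
    save(c,c+'0.png'); k,f,T=K(c); print(c,k['vertical_fov'],k['cx'],k['cy'],k['k1'],T.round(3).tolist())
print(monitor.get_state())
E
```

```text
pics
top 54.88693260597575 323.88731585012715 246.43794799546976 -0.09286337448923851 [[-0.004, -0.999, 0.035, 482.795], [-1.0, 0.004, -0.005, 21.979], [0.005, -0.035, -0.999, 1279.948], [0.0, 0.0, 0.0, 1.0]]
side 54.76980263197686 316.3703425517908 234.88532375962296 -0.04056990433397679 [[-0.989, -0.104, 0.11, 421.233], [-0.151, 0.632, -0.76, 889.596], [0.01, -0.768, -0.64, 765.843], [0.0, 0.0, 0.0, 1.0]]
{'time_s': 0.1, 'joint_pos': array([ 1.16861104e+00,  1.31072639e-01,  1.48917424e+00,  2.02438887e-06,
        1.52299104e+00, -8.53856560e-02]), 'joint_velocities': array([ 0.00014352, -0.00272099, -0.00060298, -0.00059287,  0.00016243,
        0.00055979]), 'joint_torque': array([ 8.93258384e-04, -5.70944095e+01, -5.01947522e+01, -2.61433579e-04,
        7.86191085e-03, -5.54513508e-05]), 'position': array([186.69333462, 569.6990369 , 230.35497253]), 'orientation': array([-1.99545946e-04,  1.57738250e-01,  9.87480616e-01, -7.98062403e-04]), 'force': array([ 0.29129735, -0.64536403,  0.18413915]), 'ft_torque': array([ 0.03729957, -0.03188552,  0.01208979]), 'gripper_force': 0.0, 'finger_gap': 1.0004916529323917}
```

View pics/top0.png

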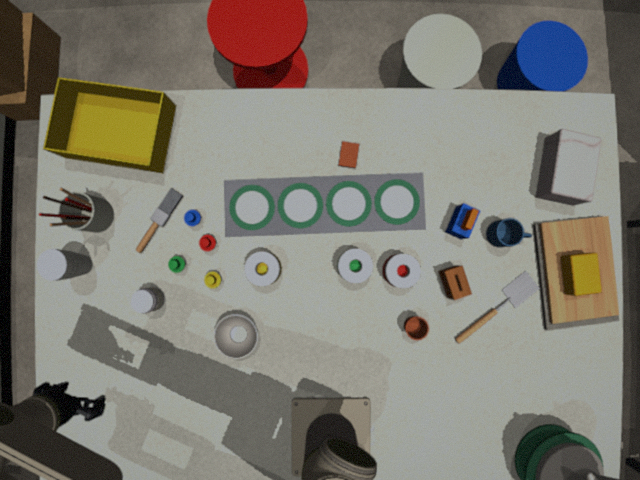

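View pics/side0.png

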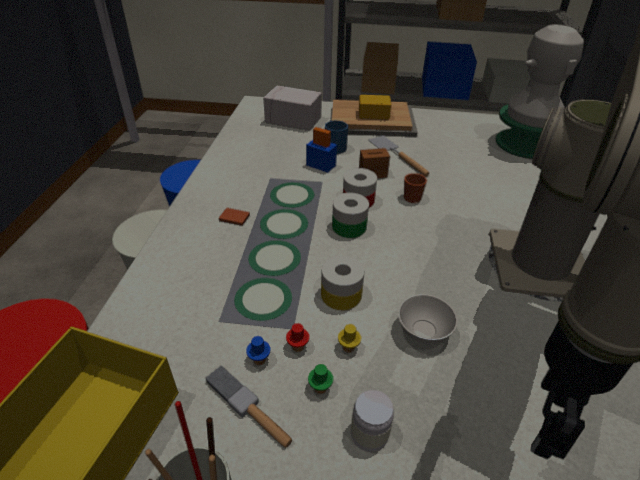

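Both views agree: there is no blue jar. In the top view, yellow is at (262,268), green at (354,266) and red at (402,270). The spots run from (252,207) to (397,201). The stoppers are at left, the gauge is in the blue stand at (463,221), and the wooden block is at (456,282).

Run:
```python
from h import *
names=['jar_yellow','jar_green','jar_red','stopper_yellow','stopper_green','stopper_red','stopper_blue','gauge','rinse_stand','dry_block','mug','pot','bowl','spatula','brush','can']
vision.snapshot('top');vision.snapshot('side')
import pickle;D={}
for n in names:
    for c in('top','side'):
        if c=='side' and n in('mug','pot','bowl','spatula','brush','can'): continue
        r=vision.regions_of(c,n)
        out=[(np.round(x['centre'],1).tolist(),round(x['conf'],2),int(x['mask'].sum()), ) for x in r[:2]]
        if r: D[n,c]=r[0]
        print(n,c,out, at_z(c,r[0]['centre'],0).round(0) if r else '')
pickle.dump(D,open('D.pkl','wb'))
# spots: white discs inside green rings, both views
for c in('top','side'):
    im=vision.snapshot(c); hsv=cv2.cvtColor(im,cv2.COLOR_RGB2HSV)
    m=cv2.inRange(hsv,(60,70,40),(95,255,255))
    cs,h=cv2.findContours(m,cv2.RETR_CCOMP,cv2.CHAIN_APPROX_NONE)
    for k,q in enumerate(cs):
        if cv2.contourArea(q)>300 and h[0][k][3]<0:
            pts=np.array([at_z(c,p[0],0)[:2] for p in q],np.float32)
            e=cv2.fitEllipse(pts); print(c,'ring',np.round(e[0],1),np.round(e[1],1),q.reshape(-1,2).mean(0).round())
```

```text
jar_yellow top [([260.5, 268.3], 0.96, 990), ([321.2, 204.7], 0.69, 11355)] [467. 191.   0.]
jar_yellow side [([352.6, 213.6], 0.65, 1377), ([342.2, 284.2], 0.6, 2006)] [ 468. -126.    0.]
jar_green top [([354.1, 265.3], 0.93, 970)] [474. -68.   0.]
jar_green side [([348.4, 213.1], 0.92, 1497), ([364.8, 178.3], 0.35, 892)] [ 480. -127.    0.]
jar_red top [([401.5, 269.1], 0.82, 1107)] [ 463. -200.    0.]
jar_red side [([276.6, 257.3], 0.68, 9670)] [635.  80.   0.]
stopper_yellow top [([214.9, 282.1], 0.75, 243), ([144.8, 297.1], 0.61, 727)] [429. 318.   0.]
stopper_yellow side [([348.3, 338.5], 0.72, 487), ([241.7, 399.5], 0.6, 1879)] [438. 296.  -0.]
stopper_green top [([179.4, 265.6], 0.59, 220)] [475. 418.   0.]
stopper_green side [([322.3, 379.1], 0.57, 489)] [477. 398.   0.]
stopper_red top [([203.4, 244.7], 0.74, 233)] [533. 351.   0.]
stopper_red side [([296.7, 338.2], 0.64, 414)] [542. 312.   0.]
stopper_blue top [([454.6, 224.6], 0.72, 532), ([190.4, 214.9], 0.71, 208)] [ 587. -351.    0.]
stopper_blue side [([257.5, 350.7], 0.73, 477)] [614. 354.   0.]
gauge top [([469.4, 2
[... 653 characters left out ...]
3, 1089), ([323.9, 205.1], 0.54, 11461)] [ 392. -511.    0.]
brush top [([163.3, 216.6], 0.56, 809), ([177.4, 266.1], 0.34, 229)] [613. 465.   0.]
can top [([148.4, 298.7], 0.62, 708)] [383. 507.   0.]
top ring [-105.3 -677.1] [180.  271.5] [551. 443.]
top ring [637.6 216.2] [122.9 124.2] [252. 207.]
top ring [642.6  81.5] [123.3 123.7] [300. 205.]
top ring [647.3 -53.2] [123.  123.9] [348. 203.]
top ring [ 651.9 -188.3] [123.  123.5] [396. 201.]
side ring [482.  394.3] [44.6 54. ] [320. 378.]
side ring [636.8 214.5] [123.6 125.1] [263. 299.]
side ring [641.1  79.8] [122.9 124.7] [274. 258.]
side ring [646.  -55.2] [121.9 124.9] [284. 223.]
side ring [ 650.2 -190.2] [120.7 124. ] [292. 195.]
```

Run:
```python
from h import *
a=cv2.imread('pics/top0.png');b=cv2.imread('pics/side0.png')
def cr(im,x,y,w,h,s): return cv2.resize(im[y:y+h,x:x+w],None,fx=s,fy=s,interpolation=cv2.INTER_CUBIC)
o=np.vstack([cr(a,235,195,250,110,3.2)[:,:800],cr(a,160,195,70,100,3.2)[:0].reshape(0,224,3)[:, :0] if 0 else np.hstack([cr(b,300,120,130,75,3.2),cr(b,310,180,120,75,3.2)])[:, :800]])
cv2.imwrite('pics/crop1.png',o); print(o.shape)
```

```text
(592, 800, 3)
```

View pics/crop1.png

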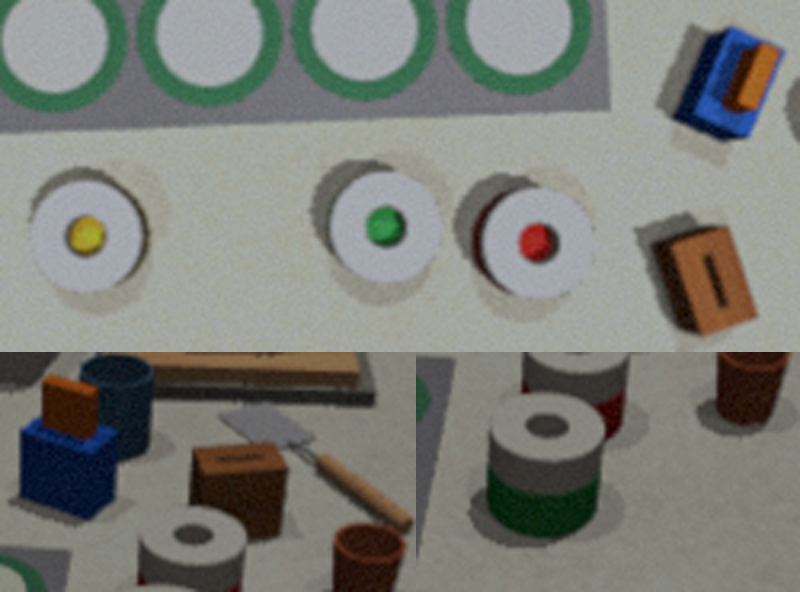

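```bash
cat >> h.py <<'E'
def blob(cam,im,m,seed,z,kind='ell',hull=True):
    """largest component of mask m nearest seed -> shape fit in plane z"""
    n,l,st,ce=cv2.connectedComponentsWithStats(m.astype(np.uint8))
    k=[i for i in range(1,n) if st[i,4]>15]
    if not k: return None
    k=min(k,key=lambda i:np.min(np.hypot(*(np.argwhere(l==i)[:,::-1]-seed).T)) - 0.001*st[i,4])
    c=max(cv2.findContours((l==k).astype(np.uint8),cv2.RETR_EXTERNAL,cv2.CHAIN_APPROX_NONE)[0],key=len)
    if hull: c=cv2.convexHull(c)
    p=np.array([at_z(cam,q[0],z)[:2] for q in c],np.float32)
    if kind=='rect': return cv2.minAreaRect(p)
    return cv2.fitEllipse(p)
def whitemask(im,seed,r):
    g=cv2.GaussianBlur(im,(3,3),0).astype(int); m=((g[...,2]-g[...,0])>-4)&(g[...,1]>75)
    y,x=np.mgrid[:480,:640]; return m&(np.hypot(x-seed[0],y-seed[1])<r)
E
python3 - <<'E'
from h import *
t=cv2.cvtColor(cv2.imread('pics/top0.png'),cv2.COLOR_BGR2RGB);s=cv2.cvtColor(cv2.imread('pics/side0.png'),cv2.COLOR_BGR2RGB)
print('px',t[256,262],t[290,300],s[270,330],s[205,340],s[240,400],s[218,340])
for n,a,b in(('y',(262,269),(342,268)),('g',(355,266),(350,204)),('r',(403,271),(360,178))):
    print(n,'top',blob('top',t,whitemask(t,a,24),a,80))
    d=blob('side',s,whitemask(s,b,27),b,80);print(n,'side',d)
    # mouth in side: dark
    g=cv2.cvtColor(s,cv2.COLOR_RGB2GRAY); y,x=np.mgrid[:480,:640]
H=cv2.cvtColor(t,cv2.COLOR_RGB2HSV);y,x=np.mgrid[:480,:640]
near=lambda u,r:np.hypot(x-u[0],y-u[1])<r
print('hsv block top',H[275,452],H[285,465],'side',H[285,445],'slot',H[282,458],'gauge top',H[217,472],H[218,467],'stand top',H[225,457],H[230,463])
for n,u,h in(('y',(213,280),(20,35)),('g',(177,264),(55,80)),('b',(193,218),(100,120)),('r',(208,242),None)):
    m=(H[...,1]>110)&near(u,14)&(H[...,2]>60)
    print(n,'flange',blob('top',t,m,u,34))
    k=m&(H[...,2]>np.percentile(H[...,2][m],70))
    print('  knob', cv2.fitEllipse(np.argwhere(k)[:,::-1].astype(np.float32))[0])
HS=cv2.cvtColor(s,cv2.COLOR_RGB2HSV)
for n,u in(('y',(349,338)),('g',(320,378)),('b',(257,350)),('r',(297,337))):
    m=(HS[...,1]>120)&near(u,18)&(HS[...,2]>50)
    print(n,'side flange(z34)',blob('side',s,m,u,34))
E
```

```text
px [164 167 174] [163 165 160] [133 131 123] [135 133 126] [133 131 120] [54 52 49]
y top ((462.7865295410156, 184.74896240234375), (92.89869689941406, 112.2948989868164), 44.82709884643555)
y side None
g top ((474.6423645019531, -64.8915023803711), (90.9888687133789, 94.79916381835938), 158.33782958984375)
g side None
r top ((458.07366943359375, -199.7930450439453), (101.43077850341797, 112.27203369140625), 167.65834045410156)
r side None
hsv block top [ 12 159 146] [ 13 169 128] side [ 12 255  27] slot [ 19 255  34] gauge top [ 15 198 161] [ 10 255  49] stand top [109 188 136] [113 165 113]
y flange ((438.0801696777344, 317.63641357421875), (43.98147201538086, 45.02370071411133), 100.38033294677734)
  knob (212.44517517089844, 280.05694580078125)
g flange ((480.1353454589844, 416.6407775878906), (42.342247009277344, 43.435279846191406), 18.976194381713867)
  knob (175.9888916015625, 264.1786193847656)
b flange ((606.0343627929688, 373.9666442871094), (42.62806701660156, 44.2043342590332), 16.103708267211914)
  knob (191.9181671142578, 218.620849609375)
r flange ((538.0445556640625, 331.95159912109375), (44.5391731262207, 45.1875), 59.35895538330078)
  knob (206.96505737304688, 243.0264129638672)
y side flange(z34) ((436.97412109375, 316.10711669921875), (43.83931350708008, 58.24814224243164), 4.843385696411133)
g side flange(z34) ((479.3481750488281, 416.09197998046875), (43.1445426940918, 52.75612258911133), 5.627718448638916)
b side flange(z34) ((605.7908325195312, 372.3554382324219), (43.23544692993164, 56.34172821044922), 14.647037506103516)
r side flange(z34) ((537.49462890625, 330.1097106933594), (44.02676773071289, 57.85841369628906), 12.614435195922852)
```

```bash
cat >> h.py <<'E'
from scipy.optimize import minimize
def jar_top(im,xy,cam='top',z=80,ri=20,ro=44,r2=48,r3=56):
    w=cv2.GaussianBlur(im,(3,3),0).astype(float); w=w[...,2]-w[...,0]
    a=np.linspace(0,2*np.pi,90,endpoint=False)
    def ring(c,rs): return np.concatenate([[ (c[0]+r*np.cos(q),c[1]+r*np.sin(q)) for q in a] for r in rs])
    c0,f,T=K(cam)
    def samp(P):
        q=(np.c_[P,np.full(len(P),z)]-T[:3,3])@T[:3,:3]; s=q[:,:2]/q[:,2:]
        s=s*(1+c0['k1']*(s**2).sum(1,keepdims=True))*f+[c0['cx'],c0['cy']]
        return cv2.remap(w.astype(np.float32),s[:,0].astype(np.float32)[None],s[:,1].astype(np.float32)[None],cv2.INTER_LINEAR)[0]
    fn=lambda c:-np.clip(samp(ring(c,np.arange(ri,ro+1,3))),-20,20).mean()+np.clip(samp(ring(c,np.arange(r2,r3,3))),-20,20).mean()
    g=min(((xy[0]+i,xy[1]+j) for i in range(-16,17,4) for j in range(-16,17,4)),key=fn)
    o=minimize(fn,g,method='Nelder-Mead',options=dict(initial_simplex=[[g[0],g[1]],[g[0]+4,g[1]],[g[0],g[1]+4]]))
    return o.x.round(1),round(-o.fun,1)
def dark_mouth(im,seed,r=12,z=80):
    g=cv2.GaussianBlur(cv2.cvtColor(im,cv2.COLOR_RGB2GRAY),(3,3),0); y,x=np.mgrid[:480,:640]
    return blob('side',im,(g<100)&(np.abs(x-seed[0])<r)&(np.abs(y-seed[1])<r*.7),seed,z)
E
python3 - <<'E'
from h import *
t=cv2.cvtColor(cv2.imread('pics/top0.png'),cv2.COLOR_BGR2RGB);s=cv2.cvtColor(cv2.imread('pics/side0.png'),cv2.COLOR_BGR2RGB)
for n,a,b in(('y',(261.9,269),(343,270)),('g',(355.3,266),(350.5,203)),('r',(403.1,271),(360,177))):
    print(n,at_z('top',a,80).round(1),jar_top(t,at_z('top',a,80)[:2]),dark_mouth(s,b))
H=cv2.cvtColor(t,cv2.COLOR_RGB2HSV);HS=cv2.cvtColor(s,cv2.COLOR_RGB2HSV);y,x=np.mgrid[:480,:640]
near=lambda u,r:np.hypot(x-u[0],y-u[1])<r
o=(H[...,0]<22)&(H[...,1]>120)
print('block top',blob('top',t,o&(H[...,2]>90)&near((458,282),24),(452,275),75,'rect'))
print('slot',blob('top',t,(H[...,2]<85)&near((458,282),9),(458,282),75,'rect'))
print('gauge top',blob('top',t,o&(H[...,2]>110)&near((470,219),18),(472,217),125,'rect'))
print('stand top',blob('top',t,(H[...,1]>90)&(H[...,2]>80)&near((463,221),26),(457,225),75,'rect'))
print('side: hsv',HS[130,323],HS[124,318],HS[148,318],HS[160,312],HS[153,368],HS[170,370],HS[152,377])
print('slot pix side guess',at_z('side',(375.5,152.5),75))
print('gauge handle top corners side', [at_z('side',u,125).round() for u in((313,128),(330,132))])
E
```

```text
y [466.3 176.9  80. ] (array([468.2, 177.5]), np.float64(17.6)) ((466.7366027832031, 178.93142700195312), (34.06673812866211, 34.14065933227539), 22.823379516601562)
g [473.1 -65.7  80. ] (array([474.5, -65.3]), np.float64(17.8)) ((472.76806640625, -65.898193359375), (33.0111198425293, 34.14507293701172), 45.501319885253906)
r [ 459.5 -190.3   80. ] (array([ 461.1, -188.7]), np.float64(18.1)) ((458.7394104003906, -190.30262756347656), (32.42094039916992, 33.973567962646484), 148.87838745117188)
block top ((429.2503967285156, -335.3203125), (78.32456970214844, 48.14429473876953), 18.203920364379883)
slot ((428.39837646484375, -336.87078857421875), (42.437889099121094, 6.754391670227051), 18.209611892700195)
gauge top ((592.159912109375, -358.3978271484375), (15.260126113891602, 51.61967849731445), 66.89595031738281)
stand top ((592.30615234375, -358.615966796875), (51.5175666809082, 81.00597381591797), 66.49034881591797)
side: hsv [ 11 206 136] [ 23  20 113] [111 198  85] [108 227  45] [ 11 148  69] [18 39 79] [ 13 186  63]
slot pix side guess [ 423.63764214 -338.46578574   75.        ]
gauge handle top corners side [array([ 616., -365.,  125.]), array([ 563., -348.,  125.])]
```

Both views agree on heights, since the mouths measure 34 mm at z=80. The jars are yellow (467,178), green (474,-66) and red (460,-190). The spots are (637,215), (642,81), (646,-54) and (651,-189). I'll start with yellow→spot0.

{"method": "arm_command", "body": {"series": [{"rz": -10.15}, {"rz": -10.15}, {"rz": -10.15}, {"x": -1.0, "y": -4.0}, {"x": -1.3, "y": -5.0}], "fingers": 0.35}}

```text
invalid input at $.series[0]: expected keys x, y, z, rx, ry, rz
```

{"method": "arm_command", "body": {"series": [{"x": -1.4, "y": -5.4}, {"x": -1.4, "y": -5.4}, {"x": -1.4, "y": -5.4}, {"x": -1.4, "y": -5.4}, {"x": -1.4, "y": -5.4}]}}

```text
invalid input at $.series[0]: expected keys x, y, z, rx, ry, rz
```

```bash
cat >> h.py <<'E'
from scipy.spatial.transform import Rotation as Ro
def rel(x,y,z,yaw=None):
    """print turn (about tool z, applied first) and shift in the tool axes after that turn, cm/deg; yaw = heading of tool y"""
    s=monitor.get_state(); R=Ro.from_quat(np.r_[s['orientation'][1:],s['orientation'][0]]); M=R.as_matrix()
    cur=np.degrees(np.arctan2(M[1,1],M[0,1])); rz=0 if yaw is None else (cur-yaw+180)%360-180
    M2=M@Ro.from_euler('z',rz,degrees=True).as_matrix()
    print('t',round(s['time_s'],2),'pos',s['position'].round(1),'yaw',cur.round(1),'tilt',np.degrees(np.arccos(-M[2,2])).round(2),'gap',round(s['finger_gap'],3),'grip',round(s['gripper_force'],1),'F',s['force'].round(1),'j',s['joint_pos'].round(2))
    print('-> rz',round(rz,2),'shift cm',(M2.T@(np.array([x,y,z])-s['position'])/10).round(2))
E
python3 -c "
from h import *
rel(396,162,20,102.3)"
```

```text
t 1.6 pos [186.9 570.2 231.3] yaw 71.8 tilt 0.0 gap 1.0 grip 0.0 F [ 0.6 -0.1  0.1] j [ 1.17  0.13  1.49  0.    1.52 -0.09]
-> rz -30.45 shift cm [-11.74 -44.33  21.13]
```

All keys are needed in every row.

{"method": "arm_command", "body": {"series": [{"x": 0, "y": 0, "z": 0, "rx": 0, "ry": 0, "rz": -10.15}, {"x": 0, "y": 0, "z": 0, "rx": 0, "ry": 0, "rz": -10.15}, {"x": 0, "y": 0, "z": 0, "rx": 0, "ry": 0, "rz": -10.15}, {"x": -1.4, "y": -5.4, "z": 0, "rx": 0, "ry": 0, "rz": 0}, {"x": -1.4, "y": -5.4, "z": 0, "rx": 0, "ry": 0, "rz": 0}], "fingers": 0.35}}

```text
time_s: 2.22
position: [237.5, 469.6, 230.9]
orientation: [-0.0, -0.108, 0.994, -0.0]
force: [0.9, -0.6, 1.0]
finger_gap: 0.65
gripper_force: 0.0
```

{"method": "arm_command", "body": {"series": [{"x": -1.4, "y": -5.4, "z": 0, "rx": 0, "ry": 0, "rz": 0}, {"x": -1.4, "y": -5.4, "z": 0, "rx": 0, "ry": 0, "rz": 0}, {"x": -1.4, "y": -5.4, "z": 0, "rx": 0, "ry": 0, "rz": 0}, {"x": -1.4, "y": -5.4, "z": 0, "rx": 0, "ry": 0, "rz": 0}, {"x": -1.4, "y": -5.4, "z": 0, "rx": 0, "ry": 0, "rz": 0}]}}

```text
time_s: 2.85
position: [363.8, 220.1, 231.6]
orientation: [0.001, -0.107, 0.994, 0.0]
force: [0.6, 0.6, 0.2]
finger_gap: 0.647
gripper_force: 0.0
```

```bash
python3 -c "
from h import *
rel(396,162,20,102.3)"
```

```text
t 2.85 pos [363.8 220.1 231.6] yaw 102.3 tilt 0.07 gap 0.647 grip 0.0 F [0.6 0.6 0.2] j [ 0.42 -0.36  1.94 -0.    1.56 -1.36]
-> rz 0.02 shift cm [-1.89 -6.37 21.16]
```

{"method": "arm_command", "body": {"series": [{"x": -0.95, "y": -3.25, "z": 2, "rx": 0, "ry": 0, "rz": 0}, {"x": -0.95, "y": -3.25, "z": 2, "rx": 0, "ry": 0, "rz": 0}, {"x": 0, "y": 0, "z": 6, "rx": 0, "ry": 0, "rz": 0}, {"x": 0, "y": 0, "z": 6, "rx": 0, "ry": 0, "rz": 0}, {"x": 0, "y": 0, "z": 5, "rx": 0, "ry": 0, "rz": 0}]}}

```text
time_s: 3.48
position: [395.0, 161.9, 19.4]
orientation: [-0.0, -0.107, 0.994, -0.0]
force: [0.0, 0.1, 0.9]
finger_gap: 0.649
gripper_force: 0.0
```

```bash
python3 -c "
from h import *
rel(637-47.9*.977,215.5-47.9*.213,20,102.3); save('side','s1.png')"
```

```text
t 3.48 pos [395.  161.9  19.4] yaw 102.3 tilt 0.01 gap 0.649 grip 0.0 F [0.  0.1 0.9] j [ 0.27 -0.12  2.15 -0.    1.11 -1.52]
-> rz -0.03 shift cm [-19.99   0.09  -0.07]
```

View pics/s1.png

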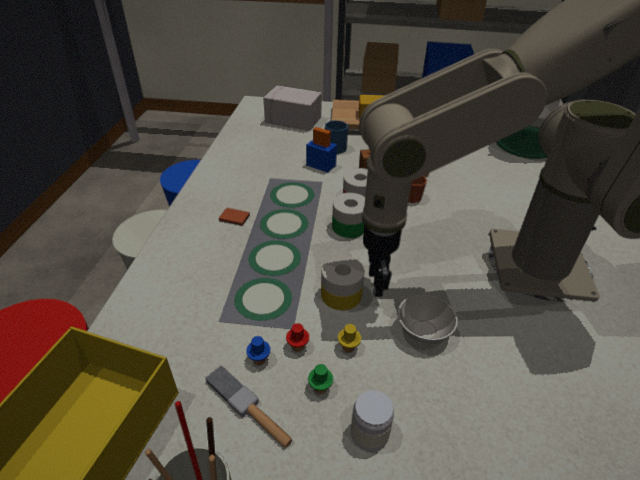

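The gripper (380,285) sits behind the yellow jar (343,285), clear of the bowl. Next is the push.

{"method": "arm_command", "body": {"series": [{"x": -1.0, "y": 0, "z": 0, "rx": 0, "ry": 0, "rz": 0}, {"x": -1.0, "y": 0, "z": 0, "rx": 0, "ry": 0, "rz": 0}, {"x": -1.0, "y": 0, "z": 0, "rx": 0, "ry": 0, "rz": 0}, {"x": -2.0, "y": 0, "z": 0, "rx": 0, "ry": 0, "rz": 0}, {"x": -2.2, "y": 0, "z": 0, "rx": 0, "ry": 0, "rz": 0}]}}

```text
time_s: 4.15
position: [467.8, 178.1, 22.8]
orientation: [0.001, -0.107, 0.994, 0.0]
force: [-1.5, -0.3, 0.9]
finger_gap: 0.654
gripper_force: 0.0
```

{"method": "arm_command", "body": {"series": [{"x": -2.2, "y": 0, "z": 0, "rx": 0, "ry": 0, "rz": 0}, {"x": -2.2, "y": 0, "z": 0, "rx": 0, "ry": 0, "rz": 0}, {"x": -2.2, "y": 0, "z": 0, "rx": 0, "ry": 0, "rz": 0}, {"x": -2.0, "y": 0, "z": 0, "rx": 0, "ry": 0, "rz": 0}, {"x": -1.5, "y": 0, "z": 0, "rx": 0, "ry": 0, "rz": 0}]}}

```text
time_s: 4.78
position: [566.7, 199.6, 22.8]
orientation: [0.001, -0.107, 0.994, 0.0]
force: [-3.7, -1.2, 2.2]
finger_gap: 0.647
gripper_force: 0.0
```

{"method": "arm_command", "body": {"series": [{"x": -1.0, "y": 0, "z": 0, "rx": 0, "ry": 0, "rz": 0}, {"x": -0.6, "y": 0, "z": 0, "rx": 0, "ry": 0, "rz": 0}, {"x": -0.4, "y": 0, "z": 0, "rx": 0, "ry": 0, "rz": 0}, {"x": 0, "y": 0, "z": 0, "rx": 0, "ry": 0, "rz": 0}]}}

```text
time_s: 5.28
position: [584.4, 203.4, 21.4]
orientation: [0.0, -0.107, 0.994, 0.0]
force: [0.1, -0.6, -0.4]
finger_gap: 0.652
gripper_force: 0.0
```

```bash
python3 -c "
from h import *
rel(637-47.9*.977,215.5-47.9*.213,20,102.3); s=save('side','s2.png'); t=save('top','t2.png')
u=proj('side',(633,214,80)); print(u,dark_mouth(s,u), jar_top(t,(633,214)))
for n,p in(('g',(473.6,-65.6)),('r',(460,-189.5))): print(n,jar_top(t,p))
"
```

```text
t 5.28 pos [584.4 203.4  21.4] yaw 102.3 tilt 0.03 gap 0.652 grip 0.0 F [ 0.1 -0.6 -0.4] j [ 0.25  0.37  1.61 -0.    1.16 -1.53]
-> rz -0.0 shift cm [-0.6   0.06  0.14]Traceback (most recent call last):
  File "<string>", line 4, in <module>
    u=proj('side',(633,214,80)); print(u,dark_mouth(s,u), jar_top(t,(633,214)))
                                         ~~~~~~~~~~^^^^^
  File "h.py", line 51, in dark_mouth
    return blob('side',im,(g<100)&(np.abs(x-seed[0])<r)&(np.abs(y-seed[1])<r*.7),seed,z)
  File "h.py", line 31, in blob
    return cv2.fitEllipse(p)
           ~~~~~~~~~~~~~~^^^
cv2.error: OpenCV(4.12.0) /io/opencv/modules/imgproc/src/shapedescr.cpp:361: error: (-201:Incorrect size of input array) There should be at least 5 points to fit the ellipse in function 'fitEllipseNoDirect'
```

View pics/t2.png

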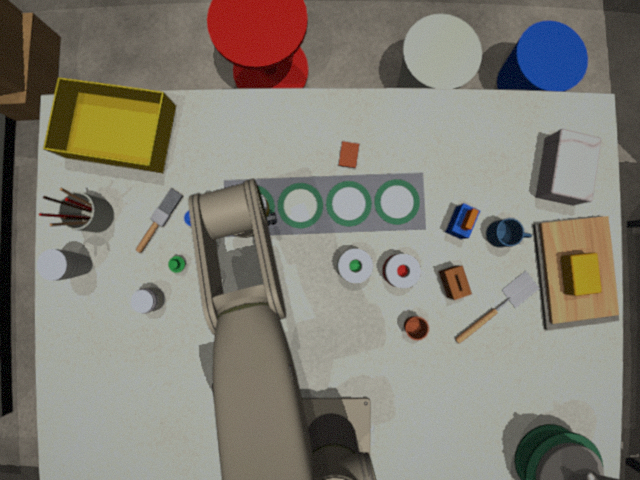

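The arm hides the yellow jar in the top view; green and red have not moved. I'll check the side view.

```bash
python3 -c "
import cv2
b=cv2.imread('pics/s2.png'); cv2.imwrite('pics/c2.png',cv2.resize(b[200:340,200:360],None,fx=4,fy=4,interpolation=2))"
```

```text
(no output)
```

View pics/c2.png

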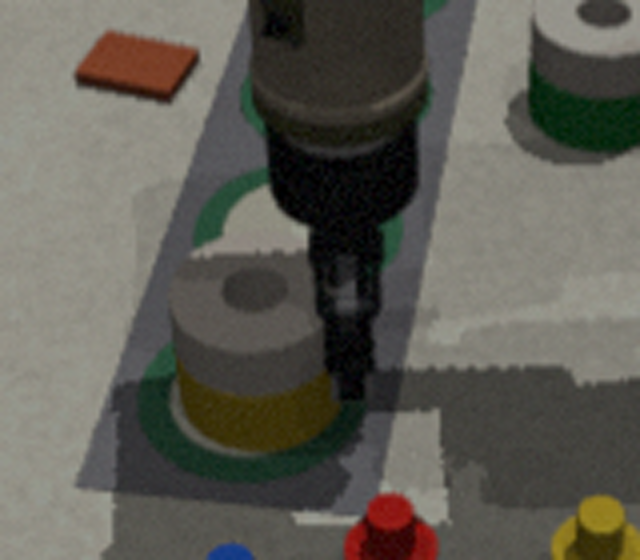

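```bash
python3 -c "
from h import *
print(at_z('side',(264,272.5),80)); rel(402,-70,20,93.8)"
```

```text
[628.92202069 214.94944997  80.        ]
t 5.38 pos [584.2 203.4  21.3] yaw 102.3 tilt 0.03 gap 0.649 grip 0.0 F [0.2 0.2 0.2] j [ 0.25  0.37  1.61  0.    1.16 -1.53]
-> rz 8.5 shift cm [ 19.99 -26.07   0.12]
```

It is 8 mm short, so I'll nudge 0.7 cm, retreat, rise and head for green.

{"method": "arm_command", "body": {"series": [{"x": -0.4, "y": 0, "z": 0, "rx": 0, "ry": 0, "rz": 0}, {"x": -0.3, "y": 0, "z": 0, "rx": 0, "ry": 0, "rz": 0}, {"x": 0, "y": 0, "z": 0, "rx": 0, "ry": 0, "rz": 0}, {"x": 2, "y": 0, "z": 0, "rx": 0, "ry": 0, "rz": 0}, {"x": 4, "y": 0, "z": -2, "rx": 0, "ry": 0, "rz": 0}]}}

```text
time_s: 6.0
position: [531.7, 191.7, 40.1]
orientation: [-0.001, -0.107, 0.994, -0.0]
force: [-0.1, -0.4, 0.2]
finger_gap: 0.651
gripper_force: 0.0
```

{"method": "arm_command", "body": {"series": [{"x": 1, "y": 0, "z": -6, "rx": 0, "ry": 0, "rz": 8.5}, {"x": 3.5, "y": -3.5, "z": -3.7, "rx": 0, "ry": 0, "rz": 0}, {"x": 3.5, "y": -5, "z": 0, "rx": 0, "ry": 0, "rz": 0}, {"x": 3.5, "y": -5, "z": 0, "rx": 0, "ry": 0, "rz": 0}, {"x": 3, "y": -5, "z": 0, "rx": 0, "ry": 0, "rz": 0}]}}

```text
time_s: 6.62
position: [399.5, -4.9, 138.7]
orientation: [0.001, -0.034, 0.999, -0.0]
force: [0.3, -1.2, 0.2]
finger_gap: 0.647
gripper_force: 0.0
```

```bash
python3 -c "
from h import *
rel(402,-70,20,93.8)"
```

```text
t 6.62 pos [399.5  -4.9 138.7] yaw 93.9 tilt 0.13 gap 0.647 grip 0.0 F [ 0.3 -1.2  0.2] j [-0.14 -0.39  2.13 -0.    1.39 -1.78]
-> rz 0.05 shift cm [ 0.21 -6.51 11.88]
```

{"method": "arm_command", "body": {"series": [{"x": 0.1, "y": -3.2, "z": 0, "rx": 0, "ry": 0, "rz": 0}, {"x": 0.1, "y": -3.3, "z": 0, "rx": 0, "ry": 0, "rz": 0}, {"x": 0, "y": 0, "z": 5, "rx": 0, "ry": 0, "rz": 0}, {"x": 0, "y": 0, "z": 5, "rx": 0, "ry": 0, "rz": 0}, {"x": 0, "y": 0, "z": 1.9, "rx": 0, "ry": 0, "rz": 0}]}}

```text
time_s: 7.25
position: [400.5, -68.2, 16.5]
orientation: [-0.002, -0.033, 0.999, 0.001]
force: [0.4, -0.3, -0.6]
finger_gap: 0.654
gripper_force: 0.0
```

{"method": "arm_command", "body": {"series": [{"x": -1.0, "y": 0, "z": 0, "rx": 0, "ry": 0, "rz": 0}, {"x": -1.0, "y": 0, "z": 0, "rx": 0, "ry": 0, "rz": 0}, {"x": -1.0, "y": 0, "z": 0, "rx": 0, "ry": 0, "rz": 0}, {"x": -2.0, "y": 0, "z": 0, "rx": 0, "ry": 0, "rz": 0}, {"x": -2.2, "y": 0, "z": 0, "rx": 0, "ry": 0, "rz": 0}]}}

```text
time_s: 7.88
position: [475.6, -63.8, 20.0]
orientation: [0.0, -0.033, 0.999, -0.0]
force: [-3.3, -0.0, -0.7]
finger_gap: 0.65
gripper_force: 0.0
```

{"method": "arm_command", "body": {"series": [{"x": -2.2, "y": 0, "z": 0, "rx": 0, "ry": 0, "rz": 0}, {"x": -2.2, "y": 0, "z": 0, "rx": 0, "ry": 0, "rz": 0}, {"x": -2.2, "y": 0, "z": 0, "rx": 0, "ry": 0, "rz": 0}, {"x": -2.0, "y": 0, "z": 0, "rx": 0, "ry": 0, "rz": 0}, {"x": -1.5, "y": 0, "z": 0, "rx": 0, "ry": 0, "rz": 0}]}}

```text
time_s: 8.5
position: [576.7, -57.0, 20.1]
orientation: [0.0, -0.033, 0.999, -0.0]
force: [-4.4, -0.5, 4.5]
finger_gap: 0.653
gripper_force: 0.0
```

```bash
python3 -c "
from h import *
rel(600,-57,20,93.8)"
```

```text
t 8.5 pos [576.7 -57.   20.1] yaw 93.8 tilt 0.05 gap 0.653 grip 0.0 F [-4.4 -0.5  4.5] j [-0.19  0.28  1.73 -0.    1.14 -1.82]
-> rz 0.02 shift cm [-2.32 -0.15  0.02]
```

{"method": "arm_command", "body": {"series": [{"x": -1.0, "y": 0, "z": 0, "rx": 0, "ry": 0, "rz": 0}, {"x": -0.7, "y": 0, "z": 0, "rx": 0, "ry": 0, "rz": 0}, {"x": -0.4, "y": 0, "z": 0, "rx": 0, "ry": 0, "rz": 0}, {"x": 0, "y": 0, "z": 0, "rx": 0, "ry": 0, "rz": 0}]}}

```text
time_s: 9.0
position: [596.5, -55.7, 19.5]
orientation: [0.0, -0.033, 0.999, -0.0]
force: [-1.1, -1.1, 1.2]
finger_gap: 0.646
gripper_force: 0.0
```

{"method": "arm_command", "body": {"series": [{"x": 2, "y": 0, "z": 0, "rx": 0, "ry": 0, "rz": 0}, {"x": 4, "y": 0, "z": -2, "rx": 0, "ry": 0, "rz": 0}, {"x": 1, "y": 0, "z": -6, "rx": 0, "ry": 0, "rz": 3.8}, {"x": 3.5, "y": -2, "z": -4, "rx": 0, "ry": 0, "rz": 0}, {"x": 5, "y": -3, "z": 0, "rx": 0, "ry": 0, "rz": 0}]}}

```text
time_s: 9.62
position: [443.9, -111.6, 144.1]
orientation: [0.005, -0.001, 1.0, -0.002]
force: [-0.0, -0.1, -0.5]
finger_gap: 0.649
gripper_force: 0.0
```

```bash
python3 -c "
from h import *
s=save('side','s3.png');t=save('top','t3.png')
for n,p in(('y',(636,216)),('g',(646,-55)),('r',(460,-189.5))): print(n,jar_top(t,p),dark_mouth(s,proj('side',(*p,80))))
rel(385,-189.5,20,90)"
```

```text
y (array([638.8, 213.1]), np.float64(6.3)) ((637.6275024414062, 214.63302612304688), (33.33098602294922, 33.506103515625), 140.12303161621094)
g (array([671.2, -35.1]), np.float64(4.6)) ((644.2667236328125, -53.59937286376953), (32.245887756347656, 33.36911392211914), 176.93621826171875)
r (array([ 473.6, -188.7]), np.float64(4.9)) ((451.61749267578125, -205.67086791992188), (41.09718704223633, 69.72357940673828), 156.95753479003906)
t 9.72 pos [ 437.9 -112.   139.2] yaw 89.9 tilt 0.07 gap 0.648 grip 0.0 F [-0.6 -0.1 -0.4] j [-0.36 -0.22  2.   -0.    1.36 -1.93]
-> rz -0.13 shift cm [ 5.28 -7.74 11.93]
```

Yellow and green are within about 3 mm of their spots. Red is next.

{"method": "arm_command", "body": {"series": [{"x": 2.6, "y": -3.8, "z": 0, "rx": 0, "ry": 0, "rz": 0}, {"x": 2.7, "y": -3.9, "z": 0, "rx": 0, "ry": 0, "rz": 0}, {"x": 0, "y": 0, "z": 5, "rx": 0, "ry": 0, "rz": 0}, {"x": 0, "y": 0, "z": 5, "rx": 0, "ry": 0, "rz": 0}, {"x": 0, "y": 0, "z": 1.9, "rx": 0, "ry": 0, "rz": 0}]}}

```text
time_s: 10.35
position: [386.3, -186.2, 17.1]
orientation: [-0.001, 0.0, 1.0, 0.001]
force: [-0.8, 0.4, 0.3]
finger_gap: 0.648
gripper_force: 0.0
```

```bash
python3 -c "
from h import *
t=save('top','t4.png');s=save('side','s4.png')
p=(460,-189.5); print(jar_top(t,p),dark_mouth(s,proj('side',(*p,80))))
rel(604,-189.3,20,90)"
```

```text
(array([ 463.6, -189.4]), np.float64(12.0)) ((454.0521240234375, -167.94923400878906), (61.95039367675781, 94.80449676513672), 157.5835723876953)
t 10.45 pos [ 386.3 -186.1   17.7] yaw 90.0 tilt 0.26 gap 0.649 grip 0.0 F [0.3 0.7 0.1] j [-0.57 -0.11  2.14  0.    1.11 -2.14]
-> rz -0.02 shift cm [-21.76  -0.32  -0.31]
```

{"method": "arm_command", "body": {"series": [{"x": -1.0, "y": -0.35, "z": -0.2, "rx": 0, "ry": 0, "rz": 0}, {"x": -1.0, "y": 0, "z": 0, "rx": 0, "ry": 0, "rz": 0}, {"x": -1.0, "y": 0, "z": 0, "rx": 0, "ry": 0, "rz": 0}, {"x": -2.0, "y": 0, "z": 0, "rx": 0, "ry": 0, "rz": 0}, {"x": -2.2, "y": 0, "z": 0, "rx": 0, "ry": 0, "rz": 0}]}}

```text
time_s: 11.08
position: [461.0, -190.8, 22.5]
orientation: [-0.0, -0.0, 1.0, -0.0]
force: [-2.8, 0.0, 0.7]
finger_gap: 0.65
gripper_force: 0.0
```

{"method": "arm_command", "body": {"series": [{"x": -2.3, "y": 0, "z": 0, "rx": 0, "ry": 0, "rz": 0}, {"x": -2.3, "y": 0, "z": 0, "rx": 0, "ry": 0, "rz": 0}, {"x": -2.3, "y": 0, "z": 0, "rx": 0, "ry": 0, "rz": 0}, {"x": -2.3, "y": 0, "z": 0, "rx": 0, "ry": 0, "rz": 0}, {"x": -2.0, "y": 0, "z": 0, "rx": 0, "ry": 0, "rz": 0}]}}

```text
time_s: 11.7
position: [573.3, -190.7, 22.4]
orientation: [-0.0, -0.0, 1.0, -0.0]
force: [-4.5, -0.1, 2.0]
finger_gap: 0.649
gripper_force: 0.0
```

{"method": "arm_command", "body": {"series": [{"x": -1.5, "y": 0, "z": 0, "rx": 0, "ry": 0, "rz": 0}, {"x": -0.9, "y": 0, "z": 0, "rx": 0, "ry": 0, "rz": 0}, {"x": -0.6, "y": 0, "z": 0, "rx": 0, "ry": 0, "rz": 0}, {"x": 0, "y": 0, "z": 0, "rx": 0, "ry": 0, "rz": 0}]}}

```text
time_s: 12.2
position: [602.9, -190.8, 22.5]
orientation: [0.0, -0.0, 1.0, -0.0]
force: [-0.5, -0.5, -0.4]
finger_gap: 0.65
gripper_force: 0.0
```

```bash
python3 -c "
from h import *
s=save('side','s5.png')
p=(650,-189.5)
for p in ((650,-189.5),(644.5,-53.6),(637.6,214.6)): print(dark_mouth(s,proj('side',(*p,80))))
rel(592,-358,150,66.7)"
```

```text
((641.541259765625, -186.4349365234375), (82.73890686035156, 100.36483001708984), 155.51748657226562)
((630.2227783203125, -61.63966369628906), (61.84716796875, 114.15811157226562), 61.86214065551758)
((637.6275024414062, 214.63302612304688), (33.33098602294922, 33.506103515625), 140.12303161621094)
t 12.25 pos [ 602.7 -190.9   22.4] yaw 90.0 tilt 0.06 gap 0.649 grip 0.0 F [ 0.7  0.2 -0.4] j [-0.39  0.4   1.57  0.    1.17 -1.96]
-> rz 23.3 shift cm [ -5.64 -15.77 -12.75]
```

{"method": "arm_command", "body": {"series": [{"x": 2, "y": 0, "z": 0, "rx": 0, "ry": 0, "rz": 0}, {"x": 4, "y": 0, "z": -2, "rx": 0, "ry": 0, "rz": 0}, {"x": 0, "y": 0, "z": -6, "rx": 0, "ry": 0, "rz": 7.8}, {"x": 0, "y": 0, "z": -6, "rx": 0, "ry": 0, "rz": 7.8}, {"x": 0, "y": 0, "z": -6, "rx": 0, "ry": 0, "rz": 7.7}]}}

```text
time_s: 12.88
position: [541.9, -190.8, 224.4]
orientation: [0.001, 0.204, 0.979, -0.0]
force: [0.2, -0.9, -0.6]
finger_gap: 0.648
gripper_force: 0.0
```

Run:
```python
from h import *
s=save('side','s6.png')
for p in ((650,-189.5),(644.5,-53.6),(637.6,214.6)): print(dark_mouth(s,proj('side',(*p,80))))
t=cv2.imread('pics/top0.png').astype(float);s=cv2.imread('pics/side0.png').astype(float)
y,x=np.mgrid[:480,:640]
for cam,im,u,r in(('top',t,(458,282.5),(5,9)),('side',s,(375,152.5),(11,3))):
    g=im.sum(2); box=(np.abs(x-u[0])<=r[0])&(np.abs(y-u[1])<=r[1]); b=np.percentile(g[box],75)
    w=np.clip(b-g,0,None)*box; w[w<0.35*w.max()]=0
    c=((x*w).sum()/w.sum(),(y*w).sum()/w.sum()); print(cam,'slot px',np.round(c,2),at_z(cam,c,75).round(1), 'depth-5:',at_z(cam,c,70).round(1))
    # orientation
    P=np.argwhere(w>0)[:,::-1]; W=np.array([at_z(cam,q,75)[:2] for q in P]); ww=w[w>0]; m=(W*ww[:,None]).sum(0)/ww.sum(); C=((W-m)*ww[:,None]).T@(W-m); e=np.linalg.eigh(C)[1][:,1]; print(np.degrees(np.arctan2(e[1],e[0])))
o=s.astype(np.uint8)[112:180,300:400]; cv2.imwrite('pics/c6.png',cv2.resize(o,None,fx=7,fy=7,interpolation=cv2.INTER_CUBIC))
rel(592,-358,200,66.7)
```

```text
((637.0266723632812, -169.20567321777344), (42.49063491821289, 84.4263916015625), 28.756610870361328)
((636.4664306640625, -59.413841247558594), (71.34272003173828, 104.1388168334961), 69.19598388671875)
((637.6275024414062, 214.63302612304688), (33.33098602294922, 33.506103515625), 140.12303161621094)
top slot px [458.14 282.49] [ 428.3 -336.8   75. ] depth-5: [ 428.1 -338.3   70. ]
-162.30092896409582
side slot px [374.51 152.72] [ 426.5 -336.6   75. ] depth-5: [ 426.5 -345.5   70. ]
-161.87874924541674
t 12.93 pos [ 545.5 -192.4  234.7] yaw 66.0 tilt 0.8 gap 0.65 grip 0.0 F [ 2.3 -0.7  7.3] j [-0.43  0.06  1.56  0.    1.51 -1.58]
-> rz -0.65 shift cm [-10.78 -13.37   3.62]
```

View pics/c6.png

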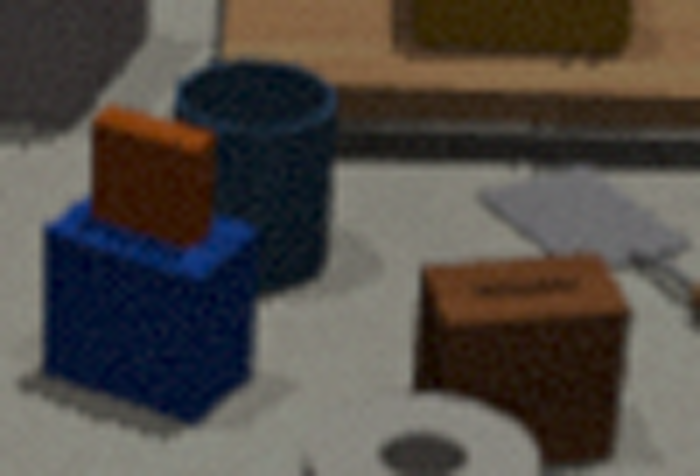

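Run:
```python
from h import *
for c in((95,120),(120,105),(215,132),(205,152),(156,128)): print(at_z('side',(300+(c[0]+.5)/7-.5,112+(c[1]+.5)/7-.5),125).round(1))
print('red?'); 
t=save('top','t6.png');
for p in ((650,-189.5),(644.5,-53.6),(637.6,214.6)): print(jar_top(t,p))
rel(591.5,-359,200,66.7)
```

```text
[ 615.3 -360.4  125. ]
[ 606.8 -376.1  125. ]
[ 563.3 -358.2  125. ]
[ 565.2 -339.5  125. ]
[ 588.5 -357.5  125. ]
red?
(array([ 649.6, -190.8]), np.float64(5.0))
(array([671.7, -36. ]), np.float64(4.6))
(array([638.9, 213. ]), np.float64(6.7))
t 12.97 pos [ 546.1 -192.7  232. ] yaw 66.5 tilt 0.87 gap 0.65 grip 0.0 F [ 0.8 -0.6  0.1] j [-0.43  0.06  1.56  0.    1.5  -1.59]
-> rz -0.2 shift cm [-10.7  -13.48   3.36]
```

{"method": "arm_command", "body": {"series": [{"x": -3.5, "y": -4.5, "z": 1, "rx": 0, "ry": 0, "rz": 0}, {"x": -3.6, "y": -4.5, "z": 1, "rx": 0, "ry": 0, "rz": 0}, {"x": -3.6, "y": -4.4, "z": 1.3, "rx": 0, "ry": 0, "rz": 0}, {"x": 0, "y": 0, "z": 0, "rx": 0, "ry": 0, "rz": 0}]}}

```text
time_s: 13.48
position: [585.9, -359.4, 184.7]
orientation: [-0.002, 0.204, 0.979, 0.001]
force: [-0.3, 1.0, -0.3]
finger_gap: 0.649
gripper_force: 0.0
```

```bash
python3 -c "
from h import *
rel(591,-358.2,88,66.7)"
```

```text
t 13.47 pos [ 585.9 -359.4  184.7] yaw 66.5 tilt 0.27 gap 0.649 grip 0.0 F [-0.3  1.  -0.3] j [-0.62  0.39  1.27 -0.    1.49 -1.79]
-> rz -0.2 shift cm [-0.46  0.3   9.67]
```

For the block I'd be at the limit of joint 6, so I'll make a half turn before grasping.

{"method": "arm_command", "body": {"series": [{"x": 0, "y": 0, "z": -1, "rx": 0, "ry": 0, "rz": 10.5}, {"x": 0, "y": 0, "z": -1, "rx": 0, "ry": 0, "rz": 10.5}, {"x": 0, "y": 0, "z": 0, "rx": 0, "ry": 0, "rz": 10.5}, {"x": 0, "y": 0, "z": 0, "rx": 0, "ry": 0, "rz": 10.5}, {"x": 0, "y": 0, "z": 0, "rx": 0, "ry": 0, "rz": 10.5}]}}

```text
time_s: 14.1
position: [587.7, -355.5, 209.9]
orientation: [0.001, 0.616, 0.788, 0.0]
force: [0.1, -0.1, -0.5]
finger_gap: 0.65
gripper_force: 0.0
```

{"method": "arm_command", "body": {"series": [{"x": 0, "y": 0, "z": 0, "rx": 0, "ry": 0, "rz": 10.5}, {"x": 0, "y": 0, "z": 0, "rx": 0, "ry": 0, "rz": 10.5}, {"x": 0, "y": 0, "z": 0, "rx": 0, "ry": 0, "rz": 10.5}, {"x": 0, "y": 0, "z": 0, "rx": 0, "ry": 0, "rz": 10.5}, {"x": 0, "y": 0, "z": 0, "rx": 0, "ry": 0, "rz": 10.5}]}}

```text
time_s: 14.72
position: [587.7, -355.5, 209.9]
orientation: [0.0, 0.901, 0.434, 0.001]
force: [-0.3, 0.3, 0.1]
finger_gap: 0.646
gripper_force: 0.0
```

{"method": "arm_command", "body": {"series": [{"x": 0, "y": 0, "z": 0, "rx": 0, "ry": 0, "rz": 10.5}, {"x": 0, "y": 0, "z": 0, "rx": 0, "ry": 0, "rz": 10.5}, {"x": 0, "y": 0, "z": 0, "rx": 0, "ry": 0, "rz": 10.5}, {"x": 0, "y": 0, "z": 0, "rx": 0, "ry": 0, "rz": 10.5}, {"x": 0, "y": 0, "z": 0, "rx": 0, "ry": 0, "rz": 10.5}]}}

```text
time_s: 15.35
position: [587.7, -355.5, 209.9]
orientation: [0.0, 1.0, -0.009, 0.001]
force: [0.7, -0.8, -0.6]
finger_gap: 0.648
gripper_force: 0.0
```

{"method": "arm_command", "body": {"series": [{"x": 0, "y": 0, "z": 0, "rx": 0, "ry": 0, "rz": 10.5}, {"x": 0, "y": 0, "z": 0, "rx": 0, "ry": 0, "rz": 10.5}, {"x": 0, "y": 0, "z": 0, "rx": 0, "ry": 0, "rz": 0}]}}

```text
time_s: 15.72
position: [587.7, -355.6, 209.8]
orientation: [0.0, 0.982, -0.188, 0.001]
force: [-0.2, 1.2, 0.1]
finger_gap: 0.654
gripper_force: 0.0
```

```bash
python3 -c "
from h import *
rel(591,-358.2,88,-113.3)"
```

```text
t 15.72 pos [ 587.7 -355.6  209.8] yaw -111.7 tilt 0.06 gap 0.654 grip 0.0 F [-0.2  1.2  0.1] j [-0.62  0.37  1.24  0.    1.52  1.33]
-> rz 1.61 shift cm [ 0.39  0.11 12.18]
```

{"method": "arm_command", "body": {"series": [{"x": 0.39, "y": 0.11, "z": 2, "rx": 0, "ry": 0, "rz": 1.6}, {"x": 0, "y": 0, "z": 4, "rx": 0, "ry": 0, "rz": 0}, {"x": 0, "y": 0, "z": 4, "rx": 0, "ry": 0, "rz": 0}, {"x": 0, "y": 0, "z": 2.2, "rx": 0, "ry": 0, "rz": 0}, {"x": 0, "y": 0, "z": 0, "rx": 0, "ry": 0, "rz": 0}]}}

```text
time_s: 16.35
position: [589.1, -357.6, 84.2]
orientation: [-0.001, 0.979, -0.202, -0.002]
force: [-0.2, 0.3, 0.3]
finger_gap: 0.654
gripper_force: 0.0
```

```bash
python3 -c "
from h import *
rel(591,-358.2,88,-113.3)
b=save('side','s7.png')[100:190,270:420]; cv2.imwrite('pics/c7.png',cv2.cvtColor(cv2.resize(b,None,fx=5,fy=5,interpolation=2),4))"
```

```text
t 16.35 pos [ 589.1 -357.6   84.2] yaw -113.3 tilt 0.29 gap 0.654 grip 0.0 F [-0.2  0.3  0.3] j [-0.62  0.47  1.35  0.    1.32  1.36]
-> rz -0.05 shift cm [ 0.2  -0.02 -0.39]
```

View pics/c7.png

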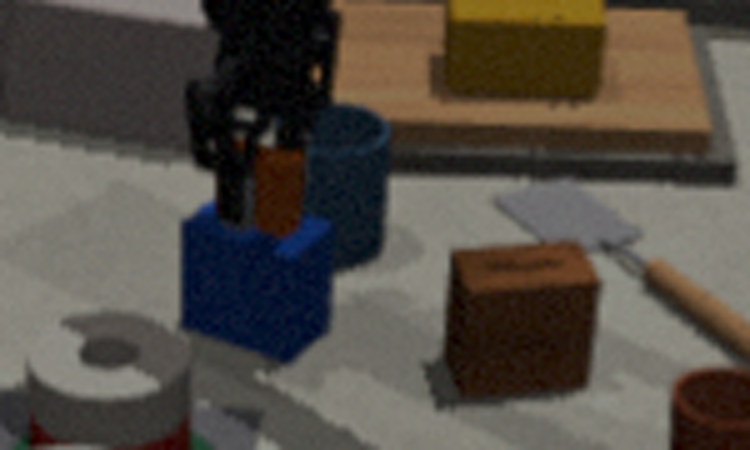

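The fingers straddle the handle at crop (260,185) and the jar is clear. I'll grip.

{"method": "arm_command", "body": {"series": [{"x": 0, "y": 0, "z": 0, "rx": 0, "ry": 0, "rz": 0}, {"x": 0, "y": 0, "z": 0, "rx": 0, "ry": 0, "rz": 0}, {"x": 0, "y": 0, "z": 0, "rx": 0, "ry": 0, "rz": 0}, {"x": 0, "y": 0, "z": 0, "rx": 0, "ry": 0, "rz": 0}, {"x": 0, "y": 0, "z": 0, "rx": 0, "ry": 0, "rz": 0}], "fingers": 1, "squeeze": 60}}

```text
time_s: 17.02
position: [591.9, -359.5, 89.6]
orientation: [0.001, 0.979, -0.203, 0.002]
force: [0.4, 0.3, 6.2]
finger_gap: 0.199
gripper_force: 59.2
```

```bash
python3 -c "
from h import *
rel(591,-358.2,88,-113.3)"
```

```text
t 17.02 pos [ 591.9 -359.5   89.6] yaw -113.4 tilt 0.21 gap 0.199 grip 59.2 F [0.4 0.3 6.2] j [-0.62  0.47  1.34  0.    1.32  1.36]
-> rz -0.1 shift cm [-0.13 -0.09  0.16]
```

{"method": "arm_command", "body": {"series": [{"x": 0, "y": 0, "z": 0, "rx": 0, "ry": 0, "rz": 0}, {"x": 0, "y": 0, "z": 0, "rx": 0, "ry": 0, "rz": 0}, {"x": 0, "y": 0, "z": 0, "rx": 0, "ry": 0, "rz": 0}]}}

```text
time_s: 17.4
position: [591.9, -359.5, 89.6]
orientation: [0.001, 0.979, -0.203, 0.002]
force: [1.1, 0.1, 6.7]
finger_gap: 0.2
gripper_force: 59.2
```

{"method": "arm_command", "body": {"series": [{"x": 0, "y": 0, "z": -1, "rx": 0, "ry": 0, "rz": 0}, {"x": 0, "y": 0, "z": -2, "rx": 0, "ry": 0, "rz": 0}, {"x": 0, "y": 0, "z": -3, "rx": 0, "ry": 0, "rz": 0}, {"x": 0, "y": 0, "z": -3, "rx": 0, "ry": 0, "rz": 0}, {"x": 0, "y": 0, "z": -1, "rx": 0, "ry": 0, "rz": 0}]}}

```text
time_s: 18.02
position: [591.7, -359.5, 191.2]
orientation: [0.001, 0.979, -0.203, 0.002]
force: [1.0, -0.3, -1.4]
finger_gap: 0.204
gripper_force: 58.8
```

{"method": "arm_command", "body": {"series": [{"x": 0, "y": 0, "z": 0, "rx": 0, "ry": 0, "rz": -10.3}, {"x": 0, "y": 0, "z": 0, "rx": 0, "ry": 0, "rz": -10.3}, {"x": 0, "y": 0, "z": 0, "rx": 0, "ry": 0, "rz": -10.3}, {"x": 0, "y": 0, "z": 0, "rx": 0, "ry": 0, "rz": -10.4}, {"x": 0, "y": 0, "z": 0, "rx": 0, "ry": 0, "rz": 0}]}}

```text
time_s: 18.65
position: [590.2, -358.5, 186.6]
orientation: [-0.001, 0.988, 0.155, -0.001]
force: [-0.2, 0.1, -1.7]
finger_gap: 0.206
gripper_force: 58.9
```

```bash
python3 -c "
from h import *
rel(427.5,-336.7,180,-72)"
```

```text
t 18.65 pos [ 590.2 -358.5  186.6] yaw -72.2 tilt 0.09 gap 0.206 grip 58.9 F [-0.2  0.1 -1.7] j [-0.62  0.4   1.26 -0.    1.49  0.64]
-> rz -0.17 shift cm [-14.8   -7.1    0.68]
```

{"method": "arm_command", "body": {"series": [{"x": -3, "y": -1.4, "z": 0, "rx": 0, "ry": 0, "rz": 0}, {"x": -4, "y": -1.9, "z": 0, "rx": 0, "ry": 0, "rz": 0}, {"x": -4, "y": -1.9, "z": 0, "rx": 0, "ry": 0, "rz": 0}, {"x": -3, "y": -1.5, "z": 0, "rx": 0, "ry": 0, "rz": 0}, {"x": -0.8, "y": -0.4, "z": 0, "rx": 0, "ry": 0, "rz": 0}]}}

```text
time_s: 19.27
position: [426.3, -336.4, 187.1]
orientation: [-0.0, 0.988, 0.153, -0.0]
force: [0.8, -0.9, -1.2]
finger_gap: 0.202
gripper_force: 58.9
```

{"method": "arm_command", "body": {"series": [{"x": 0, "y": 0, "z": 0, "rx": 0, "ry": 0, "rz": 0}, {"x": 0, "y": 0, "z": 0, "rx": 0, "ry": 0, "rz": 0}]}}

```text
time_s: 19.52
position: [428.8, -336.8, 187.4]
orientation: [0.0, 0.988, 0.155, 0.0]
force: [0.7, 0.7, -2.0]
finger_gap: 0.201
gripper_force: 58.9
```

```bash
python3 -c "
from h import *
rel(427.5,-336.7,180,-72)
b=save('side','s8.png')[60:195,290:460]; cv2.imwrite('pics/c8.png',cv2.cvtColor(cv2.resize(b,None,fx=4.4,fy=4.4,interpolation=2),4))"
```

```text
t 19.52 pos [ 428.8 -336.8  187.4] yaw -72.2 tilt 0.03 gap 0.201 grip 58.9 F [ 0.7  0.7 -2. ] j [-0.76  0.01  1.7   0.    1.44  0.5 ]
-> rz -0.15 shift cm [-0.12 -0.05  0.74]
```

View pics/c8.png

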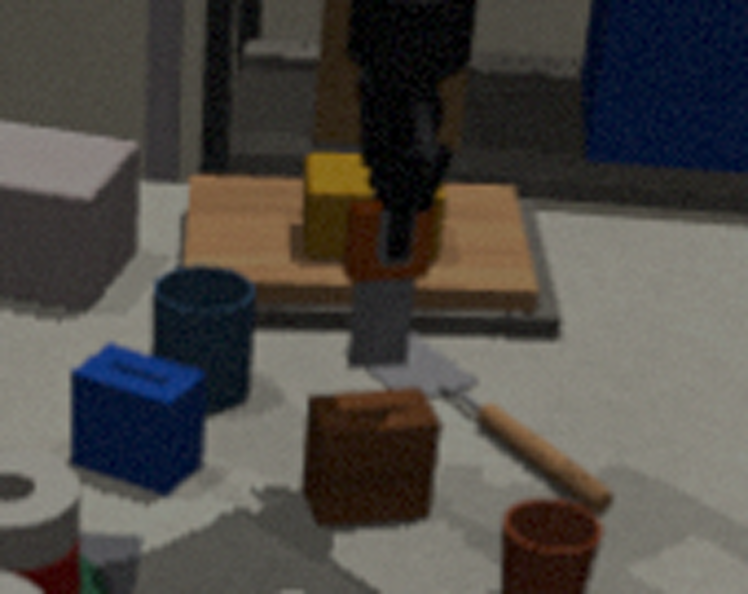

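The blade hangs free, with its tip centre near crop (378,365) above the block slot (376,408). I'll compare the two in the same camera.

```bash
python3 -c "
from h import *
f=lambda c,z: at_z('side',(290+(c[0]+.5)/4.4-.5,60+(c[1]+.5)/4.4-.5),z).round(1)
for z in(106,108,110): print(f((347,365),z),f((408,364),z))
print('stand slot',f((140,373),75),'block slot',f((376,410),75))
s=proj('side',(426.5,-336.6,108)); print(((s[0]-290)*4.4,(s[1]-60)*4.4))
"
```

```text
[ 447.  -338.3  106. ] [ 406.7 -346.8  106. ]
[ 446.9 -334.6  108. ] [ 406.8 -343.   108. ]
[ 446.9 -330.9  110. ] [ 406.8 -339.3  110. ]
stand slot [ 589.3 -360.    75. ] block slot [ 424.8 -336.5   75. ]
(np.float64(376.1917457509516), np.float64(364.41203209554976))
```

{"method": "arm_command", "body": {"series": [{"x": 0, "y": -0.05, "z": 1.5, "rx": 0, "ry": 0, "rz": 0}, {"x": 0, "y": 0, "z": 1.2, "rx": 0, "ry": 0, "rz": 0}, {"x": 0, "y": 0, "z": 0.5, "rx": 0, "ry": 0, "rz": 0}, {"x": 0, "y": 0, "z": 0.4, "rx": 0, "ry": 0, "rz": 0}, {"x": 0, "y": 0, "z": 0.3, "rx": 0, "ry": 0, "rz": 0}]}}

```text
time_s: 20.2
position: [427.7, -336.1, 147.8]
orientation: [-0.0, 0.988, 0.156, -0.0]
force: [0.9, -0.3, -0.6]
finger_gap: 0.202
gripper_force: 59.0
```

{"method": "arm_command", "body": {"series": [{"x": 0, "y": 0, "z": 0.3, "rx": 0, "ry": 0, "rz": 0}, {"x": 0, "y": 0, "z": 0.3, "rx": 0, "ry": 0, "rz": 0}, {"x": 0, "y": 0, "z": 0, "rx": 0, "ry": 0, "rz": 0}]}}

```text
time_s: 20.58
position: [427.7, -336.1, 142.0]
orientation: [-0.0, 0.988, 0.156, -0.0]
force: [0.0, -0.0, -0.7]
finger_gap: 0.202
gripper_force: 59.0
```

It is in the slot with no force. I'll push it home.

{"method": "arm_command", "body": {"series": [{"x": 0, "y": 0, "z": 1.0, "rx": 0, "ry": 0, "rz": 0}, {"x": 0, "y": 0, "z": 1.5, "rx": 0, "ry": 0, "rz": 0}, {"x": 0, "y": 0, "z": 1.5, "rx": 0, "ry": 0, "rz": 0}, {"x": 0, "y": 0, "z": 0.6, "rx": 0, "ry": 0, "rz": 0}, {"x": 0, "y": 0, "z": 0.2, "rx": 0, "ry": 0, "rz": 0}]}}

```text
time_s: 21.2
position: [427.5, -335.9, 93.5]
orientation: [-0.001, 0.988, 0.156, -0.0]
force: [-0.2, 0.6, -1.5]
finger_gap: 0.202
gripper_force: 59.0
```

{"method": "arm_command", "body": {"series": [{"x": 0, "y": 0, "z": 0.2, "rx": 0, "ry": 0, "rz": 0}, {"x": 0, "y": 0, "z": 0.2, "rx": 0, "ry": 0, "rz": 0}, {"x": 0, "y": 0, "z": 0, "rx": 0, "ry": 0, "rz": 0}]}}

```text
time_s: 21.58
position: [427.9, -336.2, 90.4]
orientation: [0.0, 0.988, 0.156, 0.0]
force: [-0.2, -0.2, -1.5]
finger_gap: 0.203
gripper_force: 59.0
```

{"method": "arm_command", "body": {"series": [{"x": 0, "y": 0, "z": 0.1, "rx": 0, "ry": 0, "rz": 0}, {"x": 0, "y": 0, "z": 0.1, "rx": 0, "ry": 0, "rz": 0}, {"x": 0, "y": 0, "z": 0.05, "rx": 0, "ry": 0, "rz": 0}, {"x": 0, "y": 0, "z": 0, "rx": 0, "ry": 0, "rz": 0}]}}

```text
time_s: 22.08
position: [428.4, -336.7, 89.5]
orientation: [0.001, 0.988, 0.156, 0.001]
force: [-3.8, 2.7, 10.0]
finger_gap: 0.198
gripper_force: 60.7
```

Seated: 10 N contact at the same height as in the stand. I'll release and rise.

{"method": "arm_command", "body": {"series": [{"x": 0, "y": 0, "z": 0, "rx": 0, "ry": 0, "rz": 0}, {"x": 0, "y": 0, "z": 0, "rx": 0, "ry": 0, "rz": 0}, {"x": 0, "y": 0, "z": 0, "rx": 0, "ry": 0, "rz": 0}, {"x": 0, "y": 0, "z": -1, "rx": 0, "ry": 0, "rz": 0}, {"x": 0, "y": 0, "z": -3, "rx": 0, "ry": 0, "rz": 0}], "fingers": 0.4}}

```text
time_s: 22.7
position: [426.7, -335.2, 126.8]
orientation: [-0.002, 0.988, 0.156, -0.001]
force: [0.5, -0.1, 0.6]
finger_gap: 0.6
gripper_force: 0.0
```

{"method": "arm_command", "body": {"series": [{"x": 0, "y": 0, "z": -5, "rx": 0, "ry": 0, "rz": 0}, {"x": 0, "y": 0, "z": -4, "rx": 0, "ry": 0, "rz": 9}, {"x": 0, "y": 0, "z": 0, "rx": 0, "ry": 0, "rz": 9}, {"x": -3, "y": -6.0, "z": 0, "rx": 0, "ry": 0, "rz": 0}, {"x": 1, "y": -6, "z": 0, "rx": 0, "ry": 0, "rz": 0}]}}

```text
time_s: 23.32
position: [408.5, -219.6, 217.4]
orientation: [-0.0, 1.0, -0.002, -0.001]
force: [0.3, -0.2, 0.3]
finger_gap: 0.603
gripper_force: 0.0
```

{"method": "arm_command", "body": {"series": [{"x": 0, "y": -6.2, "z": 0, "rx": 0, "ry": 0, "rz": 0}, {"x": 0, "y": -6.2, "z": 0, "rx": 0, "ry": 0, "rz": 0}, {"x": 0, "y": -6.2, "z": 0, "rx": 0, "ry": 0, "rz": 0}, {"x": 0, "y": -6.2, "z": 0, "rx": 0, "ry": 0, "rz": 0}, {"x": 0, "y": -6.2, "z": 0, "rx": 0, "ry": 0, "rz": 0}]}}

```text
time_s: 23.95
position: [410.5, 91.7, 218.9]
orientation: [-0.0, 1.0, -0.001, 0.001]
force: [1.0, 0.2, 1.3]
finger_gap: 0.598
gripper_force: 0.0
```

```bash
python3 -c "
from h import *
s=save('side','s9.png');t=save('top','t9.png')
for n,p in(('y',(637,215)),('g',(645,-54)),('r',(649.6,-190))):
  print(n,jar_top(t,p),dark_mouth(s,proj('side',(*p,80))))
rel(538,331,100,-90)"
```

```text
y (array([663.1, 225. ]), np.float64(13.9)) ((659.490478515625, 224.4569091796875), (24.438655853271484, 31.002050399780273), 32.106956481933594)
g (array([671.6, -37.7]), np.float64(4.4)) ((644.2686767578125, -53.63320541381836), (32.20709228515625, 33.500404357910156), 178.1843719482422)
r (array([ 651. , -189.7]), np.float64(8.1)) ((650.0625610351562, -191.13609313964844), (32.22385787963867, 33.63383865356445), 104.37020874023438)
t 24.05 pos [410.   95.5 218.7] yaw -89.7 tilt 0.15 gap 0.594 grip 0.0 F [ 0.6 -0.7  0.4] j [ 0.11 -0.37  1.97  0.    1.54  1.67]
-> rz 0.34 shift cm [ 12.79 -23.52  11.94]
```

View pics/s9.png

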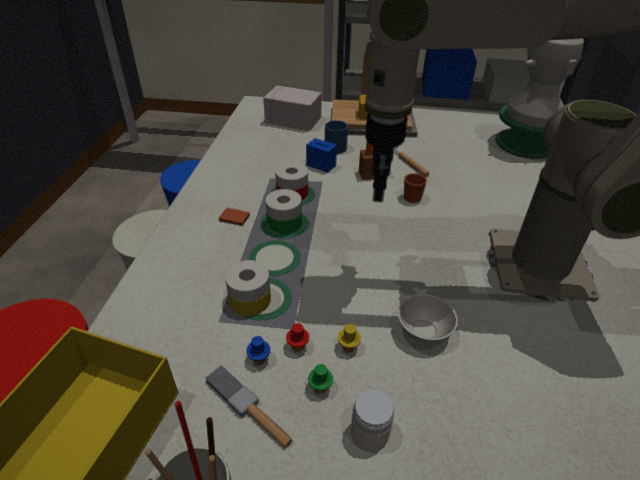

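The yellow jar has been knocked off its spot, to about (663,225). Red and green are still on theirs, and the gauge is out of the rinse stand. I'll measure yellow precisely and push it back from the far side.

```bash
python3 -c "
from h import *
s=cv2.cvtColor(cv2.imread('pics/s9.png'),4)
p=at_z('side',(248,271),80); print(p); e=dark_mouth(s,(248,271),r=14); print(e)
c=np.array(e[0]); S=np.array([637,215.2]); d=S-c; L=np.linalg.norm(d); d/=L; print(L,np.degrees(np.arctan2(d[1],d[0])),'start',c-d*75,'end',S-d*46.5)
q=c-d*75; th=np.degrees(np.arctan2(-d[1],-d[0])); print(th-90); rel(q[0],q[1],120,th-90)
"
```

```text
[663.33504776 216.01185401  80.        ]
((663.3990478515625, 226.64190673828125), (33.30988693237305, 33.83930969238281), 110.30020141601562)
28.77198215758888 -156.5670693087674 start [732.21351388 256.4675545 ] end [679.66496894 233.69190162]
-66.56706930876739
t 24.05 pos [410.   95.5 218.7] yaw -89.7 tilt 0.15 gap 0.594 grip 0.0 F [ 0.6 -0.7  0.4] j [ 0.11 -0.37  1.97  0.    1.54  1.67]
-> rz -23.09 shift cm [35.95 -1.93  9.95]
```

{"method": "arm_command", "body": {"series": [{"x": 0, "y": 0, "z": 0, "rx": 0, "ry": 0, "rz": -7.7}, {"x": 0, "y": 0, "z": 0, "rx": 0, "ry": 0, "rz": -7.7}, {"x": 0, "y": 0, "z": 0, "rx": 0, "ry": 0, "rz": -7.7}, {"x": 4, "y": -0.2, "z": 0, "rx": 0, "ry": 0, "rz": 0}, {"x": 5, "y": -0.3, "z": 0, "rx": 0, "ry": 0, "rz": 0}], "fingers": 0.35}}

```text
time_s: 24.68
position: [492.8, 129.2, 219.1]
orientation: [0.0, 0.98, 0.199, 0.001]
force: [-0.1, -0.0, 0.9]
finger_gap: 0.651
gripper_force: 0.0
```

{"method": "arm_command", "body": {"series": [{"x": 5, "y": -0.3, "z": 0, "rx": 0, "ry": 0, "rz": 0}, {"x": 6, "y": -0.3, "z": 0.5, "rx": 0, "ry": 0, "rz": 0}, {"x": 6, "y": -0.3, "z": 0.5, "rx": 0, "ry": 0, "rz": 0}, {"x": 6, "y": -0.3, "z": 1, "rx": 0, "ry": 0, "rz": 0}, {"x": 4, "y": -0.2, "z": 1, "rx": 0, "ry": 0, "rz": 0}]}}

```text
time_s: 25.3
position: [736.6, 248.1, 187.4]
orientation: [0.0, 0.98, 0.199, 0.0]
force: [0.8, -0.2, 0.1]
finger_gap: 0.65
gripper_force: 0.0
```

{"method": "arm_command", "body": {"series": [{"x": 0, "y": 0, "z": 0, "rx": 0, "ry": 0, "rz": 0}, {"x": 0, "y": 0, "z": 0, "rx": 0, "ry": 0, "rz": 0}]}}

```text
time_s: 25.55
position: [734.6, 247.2, 187.8]
orientation: [0.0, 0.98, 0.199, -0.0]
force: [-0.2, -0.1, -0.2]
finger_gap: 0.646
gripper_force: 0.0
```

```bash
python3 -c "
from h import *
rel(732.2,256.5,20,-66.6)"
```

```text
t 25.55 pos [734.6 247.2 187.8] yaw -67.0 tilt 0.04 gap 0.646 grip 0.0 F [-0.2 -0.1 -0.2] j [ 0.26  0.64  0.93 -0.    1.57  1.43]
-> rz -0.42 shift cm [ 0.16 -0.95 16.78]
```

{"method": "arm_command", "body": {"series": [{"x": 0.2, "y": -0.95, "z": 3, "rx": 0, "ry": 0, "rz": -0.4}, {"x": 0, "y": 0, "z": 5, "rx": 0, "ry": 0, "rz": 0}, {"x": 0, "y": 0, "z": 5, "rx": 0, "ry": 0, "rz": 0}, {"x": 0, "y": 0, "z": 3.7, "rx": 0, "ry": 0, "rz": 0}, {"x": 0, "y": 0, "z": 0, "rx": 0, "ry": 0, "rz": 0}]}}

```text
time_s: 26.18
position: [729.8, 256.0, 18.4]
orientation: [0.0, 0.979, 0.203, -0.003]
force: [0.3, -0.0, 0.4]
finger_gap: 0.65
gripper_force: 0.0
```

```bash
python3 -c "
from h import *
s=save('side','s10.png'); print(dark_mouth(s,(248,271),r=14))
rel(679.7,233.7,20,-66.6)"
```

```text
((654.6419067382812, 224.6603240966797), (35.79500961303711, 102.4861068725586), 97.95126342773438)
t 26.23 pos [731.9 256.7  21.7] yaw -66.6 tilt 0.06 gap 0.651 grip 0.0 F [-0.1  0.4  1.1] j [ 0.27  0.76  1.07 -0.    1.32  1.43]
-> rz -0.03 shift cm [-5.71  0.03  0.17]
```

{"method": "arm_command", "body": {"series": [{"x": -1.0, "y": 0, "z": 0, "rx": 0, "ry": 0, "rz": 0}, {"x": -1.2, "y": 0, "z": 0, "rx": 0, "ry": 0, "rz": 0}, {"x": -1.0, "y": 0, "z": 0, "rx": 0, "ry": 0, "rz": 0}, {"x": -1.0, "y": 0, "z": 0, "rx": 0, "ry": 0, "rz": 0}, {"x": -0.8, "y": 0, "z": 0, "rx": 0, "ry": 0, "rz": 0}]}}

```text
time_s: 26.85
position: [689.5, 238.1, 25.3]
orientation: [-0.0, 0.979, 0.203, 0.004]
force: [5.2, 2.1, 5.5]
finger_gap: 0.648
gripper_force: 0.0
```

{"method": "arm_command", "body": {"series": [{"x": -0.4, "y": 0, "z": 0, "rx": 0, "ry": 0, "rz": 0}, {"x": -0.3, "y": 0, "z": 0, "rx": 0, "ry": 0, "rz": 0}, {"x": 0, "y": 0, "z": 0, "rx": 0, "ry": 0, "rz": 0}, {"x": 2, "y": 0, "z": 0, "rx": 0, "ry": 0, "rz": 0}, {"x": 3, "y": 0, "z": -2, "rx": 0, "ry": 0, "rz": 0}]}}

```text
time_s: 27.48
position: [723.3, 253.7, 37.0]
orientation: [0.0, 0.979, 0.203, -0.004]
force: [0.5, -0.3, -0.2]
finger_gap: 0.645
gripper_force: 0.0
```

{"method": "arm_command", "body": {"series": [{"x": 0, "y": 0, "z": -6, "rx": 0, "ry": 0, "rz": 0}, {"x": 0, "y": 0, "z": -6, "rx": 0, "ry": 0, "rz": 7.8}, {"x": -2, "y": -3, "z": -4, "rx": 0, "ry": 0, "rz": 7.8}, {"x": -4, "y": -3, "z": 0, "rx": 0, "ry": 0, "rz": 7.8}, {"x": -5, "y": -3, "z": 0, "rx": 0, "ry": 0, "rz": 0}]}}

```text
time_s: 28.1
position: [603.8, 332.2, 200.4]
orientation: [0.0, 1.0, -0.002, -0.001]
force: [0.7, 0.6, -0.9]
finger_gap: 0.649
gripper_force: 0.0
```

```bash
python3 -c "
from h import *
s=save('side','s11.png');t=save('top','t11.png')
for n,p in(('y',(637,215)),('g',(645,-54)),('r',(649.6,-190))):
  print(n,jar_top(t,p),dark_mouth(s,proj('side',(*p,80))))
rel(538,331,100,-90)"
```

```text
y (array([642.2, 204.6]), np.float64(2.1)) ((651.9015502929688, 216.77658081054688), (49.928531646728516, 66.58140563964844), 92.93602752685547)
g (array([670.7, -34.5]), np.float64(4.8)) ((644.7094116210938, -53.236839294433594), (29.253820419311523, 31.234041213989258), 107.20955657958984)
r (array([ 651. , -189.7]), np.float64(8.4)) ((649.8076782226562, -191.1979522705078), (28.749074935913086, 30.351457595825195), 85.4338150024414)
t 28.2 pos [599.  335.3 198.8] yaw -89.7 tilt 0.38 gap 0.65 grip 0.0 F [ 0.5 -0.1 -0.3] j [0.43 0.38 1.25 0.   1.51 2.  ]
-> rz 0.26 shift cm [-6.04  0.42  9.92]
```

{"method": "arm_command", "body": {"series": [{"x": -3, "y": 0.2, "z": 2, "rx": 0, "ry": 0, "rz": 0.3}, {"x": -3, "y": 0.2, "z": 4, "rx": 0, "ry": 0, "rz": 0}, {"x": 0, "y": 0, "z": 4, "rx": 0, "ry": 0, "rz": 0}, {"x": 0, "y": 0, "z": 0, "rx": 0, "ry": 0, "rz": 0}, {"x": 0, "y": 0, "z": 0, "rx": 0, "ry": 0, "rz": 0}], "fingers": 0.4}}

```text
time_s: 28.82
position: [546.1, 328.6, 102.1]
orientation: [-0.0, 1.0, -0.003, 0.0]
force: [0.4, -0.5, 0.2]
finger_gap: 0.597
gripper_force: 0.0
```

```bash
python3 -c "
from h import *
s=save('side','s12.png');t=save('top','t12.png')
for n,p in(('y',(637,215)),('g',(645,-54)),('r',(649.6,-190))):
  print(n,jar_top(t,p),dark_mouth(s,proj('side',(*p,80))))
HS=cv2.cvtColor(s,cv2.COLOR_RGB2HSV);y,x=np.mgrid[:480,:640]
for n,u in(('y',(349,338)),('g',(320,378)),('b',(257,350)),('r',(297,337))):
    m=(HS[...,1]>120)&(np.hypot(x-u[0],y-u[1])<18)&(HS[...,2]>50)
    print(n,'side flange',blob('side',s,m,u,34)[:2])
rel(537.7,331,37,-90)
b=s[190:410,200:380]; cv2.imwrite('pics/c12.png',cv2.cvtColor(cv2.resize(b,None,fx=2.7,fy=2.7,interpolation=2),4))"
```

```text
y (array([588.3, 237.4]), np.float64(7.4)) ((634.7360229492188, 213.75115966796875), (32.9085807800293, 33.33367919921875), 99.44715118408203)Traceback (most recent call last):
  File "<string>", line 5, in <module>
    print(n,jar_top(t,p),dark_mouth(s,proj('side',(*p,80))))
                         ~~~~~~~~~~^^^^^^^^^^^^^^^^^^^^^^^^
  File "h.py", line 51, in dark_mouth
    return blob('side',im,(g<100)&(np.abs(x-seed[0])<r)&(np.abs(y-seed[1])<r*.7),seed,z)
  File "h.py", line 31, in blob
    return cv2.fitEllipse(p)
           ~~~~~~~~~~~~~~^^^
cv2.error: OpenCV(4.12.0) /io/opencv/modules/imgproc/src/shapedescr.cpp:361: error: (-201:Incorrect size of input array) There should be at least 5 points to fit the ellipse in function 'fitEllipseNoDirect'
```

All three jars stand on their spots (yellow 634.7,213.8). Now I'll take the red stopper.

```bash
python3 -c "
from h import *
rel(537.8,331,38,-90)"
```

```text
t 28.93 pos [547.1 329.1 103.4] yaw -90.3 tilt 0.2 gap 0.601 grip 0.0 F [0.1 1.  0.3] j [ 0.46  0.32  1.51 -0.    1.31  2.04]
-> rz -0.32 shift cm [-0.95 -0.18  6.54]
```

{"method": "arm_command", "body": {"series": [{"x": -0.95, "y": -0.18, "z": 0, "rx": 0, "ry": 0, "rz": -0.3}, {"x": 0, "y": 0, "z": 2, "rx": 0, "ry": 0, "rz": 0}, {"x": 0, "y": 0, "z": 0, "rx": 0, "ry": 0, "rz": 0}, {"x": 0, "y": 0, "z": 0, "rx": 0, "ry": 0, "rz": 0}]}}

```text
time_s: 29.42
position: [535.4, 330.2, 80.1]
orientation: [0.0, 1.0, -0.0, -0.001]
force: [-0.2, 0.7, -0.6]
finger_gap: 0.604
gripper_force: 0.0
```

```bash
python3 -c "
from h import *
rel(537.8,331,38,-90)"
```

```text
t 29.43 pos [535.4 330.2  80.1] yaw -90.0 tilt 0.07 gap 0.604 grip 0.0 F [-0.2  0.7 -0.6] j [ 0.47  0.32  1.55 -0.    1.27  2.04]
-> rz -0.0 shift cm [ 0.25 -0.08  4.21]
```

{"method": "arm_command", "body": {"series": [{"x": 0.2, "y": -0.08, "z": 1, "rx": 0, "ry": 0, "rz": 0}, {"x": 0, "y": 0, "z": 2, "rx": 0, "ry": 0, "rz": 0}, {"x": 0, "y": 0, "z": 1.2, "rx": 0, "ry": 0, "rz": 0}, {"x": 0, "y": 0, "z": 0, "rx": 0, "ry": 0, "rz": 0}, {"x": 0, "y": 0, "z": 0, "rx": 0, "ry": 0, "rz": 0}]}}

```text
time_s: 30.05
position: [537.9, 331.3, 38.9]
orientation: [0.0, 1.0, 0.0, 0.0]
force: [-0.2, 1.0, 0.0]
finger_gap: 0.599
gripper_force: 0.0
```

{"method": "arm_command", "body": {"series": [{"x": 0, "y": 0, "z": 0, "rx": 0, "ry": 0, "rz": 0}, {"x": 0, "y": 0, "z": 0, "rx": 0, "ry": 0, "rz": 0}, {"x": 0, "y": 0, "z": 0, "rx": 0, "ry": 0, "rz": 0}, {"x": 0, "y": 0, "z": 0, "rx": 0, "ry": 0, "rz": 0}, {"x": 0, "y": 0, "z": 0, "rx": 0, "ry": 0, "rz": 0}], "fingers": 1, "squeeze": 40}}

```text
time_s: 30.68
position: [538.4, 331.5, 39.6]
orientation: [-0.0, 1.0, -0.0, 0.001]
force: [-0.2, -0.2, 6.2]
finger_gap: 0.267
gripper_force: 39.2
```

```bash
python3 -c "
from h import *
rel(650,-190.5,180,-90)"
```

```text
t 30.68 pos [538.4 331.5  39.6] yaw -90.0 tilt 0.08 gap 0.267 grip 39.2 F [-0.2 -0.2  6.2] j [ 0.47  0.38  1.56 -0.    1.2   2.04]
-> rz -0.0 shift cm [ 11.18  52.2  -14.06]
```

Gripped. I'll lift and carry it to the red jar.

{"method": "arm_command", "body": {"series": [{"x": 0, "y": 0, "z": -1, "rx": 0, "ry": 0, "rz": 0}, {"x": 0, "y": 0, "z": -4, "rx": 0, "ry": 0, "rz": 0}, {"x": 0, "y": 0, "z": -5, "rx": 0, "ry": 0, "rz": 0}, {"x": 0.8, "y": 3, "z": -4, "rx": 0, "ry": 0, "rz": 0}, {"x": 1.2, "y": 5, "z": 0, "rx": 0, "ry": 0, "rz": 0}]}}

```text
time_s: 31.3
position: [560.0, 252.6, 184.4]
orientation: [-0.002, 1.0, 0.001, 0.004]
force: [0.6, -0.4, -0.7]
finger_gap: 0.264
gripper_force: 39.2
```

{"method": "arm_command", "body": {"series": [{"x": 1.2, "y": 6, "z": 0, "rx": 0, "ry": 0, "rz": 0}, {"x": 1.2, "y": 6, "z": 0, "rx": 0, "ry": 0, "rz": 0}, {"x": 1.2, "y": 6, "z": 0, "rx": 0, "ry": 0, "rz": 0}, {"x": 1.2, "y": 6, "z": 0, "rx": 0, "ry": 0, "rz": 0}, {"x": 1.2, "y": 6, "z": 0, "rx": 0, "ry": 0, "rz": 0}]}}

```text
time_s: 31.92
position: [617.6, -50.7, 179.1]
orientation: [-0.0, 1.0, -0.0, -0.0]
force: [1.5, 1.1, -0.4]
finger_gap: 0.266
gripper_force: 39.2
```

{"method": "arm_command", "body": {"series": [{"x": 1.2, "y": 5, "z": 0, "rx": 0, "ry": 0, "rz": 0}, {"x": 1.2, "y": 4.5, "z": 0, "rx": 0, "ry": 0, "rz": 0}, {"x": 0.6, "y": 3, "z": 0, "rx": 0, "ry": 0, "rz": 0}, {"x": 0, "y": 0, "z": 0, "rx": 0, "ry": 0, "rz": 0}, {"x": 0, "y": 0, "z": 0, "rx": 0, "ry": 0, "rz": 0}]}}

```text
time_s: 32.55
position: [647.4, -173.2, 178.6]
orientation: [-0.0, 1.0, -0.0, -0.0]
force: [-0.4, 0.7, -0.4]
finger_gap: 0.26
gripper_force: 39.2
```

```bash
python3 -c "
from h import *
rel(650.5,-190.5,125,-90)
s=save('side','s13.png')
for n,p in(('y',(636,214)),('g',(645,-54)),('r',(649.6,-190))):
  try: print(n,dark_mouth(s,proj('side',(*p,80))))
  except Exception: print(n)
"
```

```text
t 32.55 pos [ 647.4 -173.2  178.6] yaw -90.0 tilt 0.06 gap 0.26 grip 39.2 F [-0.4  0.7 -0.4] j [-0.34  0.35  1.33  0.    1.46  1.23]
-> rz -0.01 shift cm [0.31 1.74 5.36]
y ((634.6474609375, 213.52732849121094), (33.3212890625, 34.025272369384766), 44.14347839355469)
g ((644.2029418945312, -52.85611343383789), (31.4095401763916, 32.28726577758789), 141.9951934814453)
r ((660.202880859375, -177.039794921875), (60.79685592651367, 64.77857208251953), 150.51034545898438)
```

{"method": "arm_command", "body": {"series": [{"x": 0.15, "y": 1.0, "z": 0, "rx": 0, "ry": 0, "rz": 0}, {"x": 0.15, "y": 0.74, "z": 1.5, "rx": 0, "ry": 0, "rz": 0}, {"x": 0, "y": 0, "z": 1.5, "rx": 0, "ry": 0, "rz": 0}, {"x": 0, "y": 0, "z": 0, "rx": 0, "ry": 0, "rz": 0}, {"x": 0, "y": 0, "z": 0, "rx": 0, "ry": 0, "rz": 0}]}}

```text
time_s: 33.22
position: [650.6, -190.9, 148.4]
orientation: [-0.0, 1.0, 0.0, -0.0]
force: [-0.2, -0.4, -0.6]
finger_gap: 0.264
gripper_force: 39.2
```

```bash
python3 -c "
from h import *
rel(650.5,-190.5,89.6,-90)
b=save('side','s14.png')[130:250,220:380]; cv2.imwrite('pics/c14.png',cv2.cvtColor(cv2.resize(b,None,fx=4.5,fy=4.5,interpolation=2),4))
"
```

```text
t 33.23 pos [ 650.6 -190.9  148.4] yaw -90.0 tilt 0.05 gap 0.264 grip 39.2 F [-0.2 -0.4 -0.6] j [-0.36  0.39  1.34  0.    1.42  1.21]
-> rz 0.01 shift cm [-0.01 -0.04  5.88]
```

View pics/c14.png

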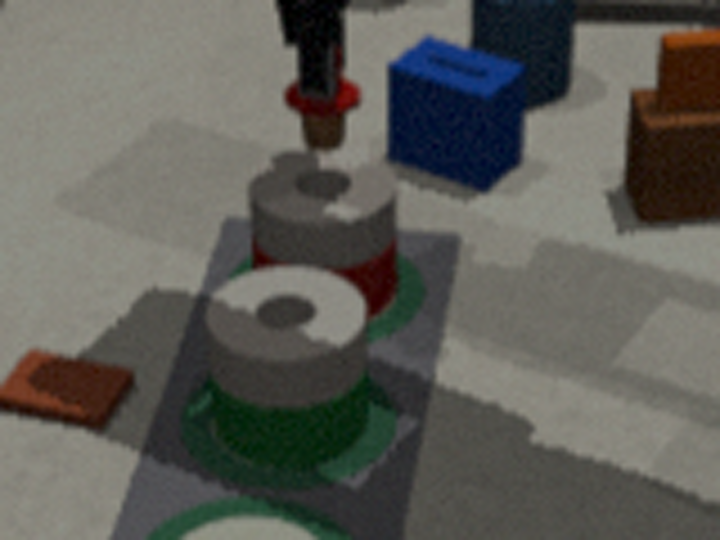

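The stopper foot (324,146) hangs right over the red mouth (322,184), and the gauge sits flush in the wooden block at right. I'll insert it.

{"method": "arm_command", "body": {"series": [{"x": 0, "y": 0, "z": 2, "rx": 0, "ry": 0, "rz": 0}, {"x": 0, "y": 0, "z": 1.2, "rx": 0, "ry": 0, "rz": 0}, {"x": 0, "y": 0, "z": 0.8, "rx": 0, "ry": 0, "rz": 0}, {"x": 0, "y": 0, "z": 0.8, "rx": 0, "ry": 0, "rz": 0}, {"x": 0, "y": 0, "z": 0.5, "rx": 0, "ry": 0, "rz": 0}]}}

```text
time_s: 33.9
position: [650.7, -191.1, 95.2]
orientation: [-0.0, 1.0, -0.0, -0.0]
force: [0.1, -1.0, -0.6]
finger_gap: 0.263
gripper_force: 39.2
```

{"method": "arm_command", "body": {"series": [{"x": 0, "y": 0, "z": 0.3, "rx": 0, "ry": 0, "rz": 0}, {"x": 0, "y": 0, "z": 0.2, "rx": 0, "ry": 0, "rz": 0}, {"x": 0, "y": 0, "z": 0, "rx": 0, "ry": 0, "rz": 0}]}}

```text
time_s: 34.28
position: [650.9, -191.2, 90.9]
orientation: [0.0, 1.0, -0.0, 0.0]
force: [0.3, 0.5, -0.1]
finger_gap: 0.265
gripper_force: 39.2
```

{"method": "arm_command", "body": {"series": [{"x": 0, "y": 0, "z": 0.1, "rx": 0, "ry": 0, "rz": 0}, {"x": 0, "y": 0, "z": 0.1, "rx": 0, "ry": 0, "rz": 0}, {"x": 0, "y": 0, "z": 0.05, "rx": 0, "ry": 0, "rz": 0}, {"x": 0, "y": 0, "z": 0, "rx": 0, "ry": 0, "rz": 0}]}}

```text
time_s: 34.78
position: [651.5, -191.3, 90.0]
orientation: [0.0, 1.0, 0.0, 0.001]
force: [-2.4, 1.4, 6.5]
finger_gap: 0.265
gripper_force: 39.9
```

Seated on contact. I'll release it and go to the green stopper.

{"method": "arm_command", "body": {"series": [{"x": 0, "y": 0, "z": 0, "rx": 0, "ry": 0, "rz": 0}, {"x": 0, "y": 0, "z": 0, "rx": 0, "ry": 0, "rz": 0}, {"x": 0, "y": 0, "z": 0, "rx": 0, "ry": 0, "rz": 0}, {"x": 0, "y": 0, "z": -2, "rx": 0, "ry": 0, "rz": 0}, {"x": 0, "y": 0, "z": -4, "rx": 0, "ry": 0, "rz": 0}], "fingers": 0.4}}

```text
time_s: 35.4
position: [649.4, -190.6, 147.7]
orientation: [-0.001, 1.0, -0.0, -0.002]
force: [0.9, 0.3, -0.2]
finger_gap: 0.599
gripper_force: 0.0
```

{"method": "arm_command", "body": {"series": [{"x": 0, "y": -1, "z": -4, "rx": 0, "ry": 0, "rz": 0}, {"x": -1, "y": -4, "z": 0, "rx": 0, "ry": 0, "rz": 0}, {"x": -1.7, "y": -5.8, "z": 0, "rx": 0, "ry": 0, "rz": 0}, {"x": -1.7, "y": -5.8, "z": 0, "rx": 0, "ry": 0, "rz": 0}, {"x": -1.7, "y": -5.8, "z": 0, "rx": 0, "ry": 0, "rz": 0}]}}

```text
time_s: 36.02
position: [589.6, 34.5, 190.2]
orientation: [-0.0, 1.0, -0.0, 0.001]
force: [0.5, 0.2, 1.1]
finger_gap: 0.598
gripper_force: 0.0
```

{"method": "arm_command", "body": {"series": [{"x": -1.7, "y": -5.8, "z": 0, "rx": 0, "ry": 0, "rz": 0}, {"x": -1.7, "y": -5.8, "z": 0, "rx": 0, "ry": 0, "rz": 0}, {"x": -1.7, "y": -5.8, "z": 0, "rx": 0, "ry": 0, "rz": 0}, {"x": -1.7, "y": -5.8, "z": 0, "rx": 0, "ry": 0, "rz": 0}, {"x": -1.7, "y": -5.8, "z": 0, "rx": 0, "ry": 0, "rz": 0}]}}

```text
time_s: 36.65
position: [504.5, 324.9, 190.4]
orientation: [-0.001, 1.0, -0.0, 0.001]
force: [1.1, -0.8, 0.1]
finger_gap: 0.598
gripper_force: 0.0
```

{"method": "arm_command", "body": {"series": [{"x": -1.7, "y": -5, "z": 2, "rx": 0, "ry": 0, "rz": 0}, {"x": -0.8, "y": -4, "z": 2, "rx": 0, "ry": 0, "rz": 0}, {"x": 0, "y": 0, "z": 2, "rx": 0, "ry": 0, "rz": 0}, {"x": 0, "y": 0, "z": 0, "rx": 0, "ry": 0, "rz": 0}, {"x": 0, "y": 0, "z": 0, "rx": 0, "ry": 0, "rz": 0}]}}

```text
time_s: 37.28
position: [480.8, 412.0, 129.5]
orientation: [-0.0, 1.0, -0.001, 0.001]
force: [-0.4, 0.5, -0.3]
finger_gap: 0.598
gripper_force: 0.0
```

```bash
python3 -c "
from h import *
rel(479.8,416.5,41,-90)
s=save('side','s15.png')
for n,p in(('y',(636,214)),('g',(645,-54)),('r',(649.6,-190))):
  try: print(n,dark_mouth(s,proj('side',(*p,80))))
  except Exception: print(n)
"
```

```text
t 37.27 pos [480.8 412.  129.5] yaw -90.1 tilt 0.06 gap 0.598 grip 0.0 F [-0.4  0.5 -0.3] j [ 0.63  0.28  1.5  -0.    1.35  2.2 ]
-> rz -0.08 shift cm [-0.11 -0.45  8.85]
y ((634.6098022460938, 213.880859375), (31.185840606689453, 32.20613479614258), 129.73849487304688)
g ((644.5751953125, -53.27235412597656), (29.437435150146484, 30.846113204956055), 111.55779266357422)
r ((642.248779296875, -203.43707275390625), (64.20012664794922, 113.22486877441406), 26.579710006713867)
```

{"method": "arm_command", "body": {"series": [{"x": -0.1, "y": -0.45, "z": 2, "rx": 0, "ry": 0, "rz": 0}, {"x": 0, "y": 0, "z": 3, "rx": 0, "ry": 0, "rz": 0}, {"x": 0, "y": 0, "z": 2.5, "rx": 0, "ry": 0, "rz": 0}, {"x": 0, "y": 0, "z": 1.3, "rx": 0, "ry": 0, "rz": 0}, {"x": 0, "y": 0, "z": 0, "rx": 0, "ry": 0, "rz": 0}]}}

```text
time_s: 37.95
position: [478.1, 416.6, 38.8]
orientation: [0.001, 1.0, -0.0, -0.001]
force: [-1.2, -0.3, 0.1]
finger_gap: 0.601
gripper_force: 0.0
```

{"method": "arm_command", "body": {"series": [{"x": 0, "y": 0, "z": 0, "rx": 0, "ry": 0, "rz": 0}, {"x": 0, "y": 0, "z": 0, "rx": 0, "ry": 0, "rz": 0}, {"x": 0, "y": 0, "z": 0, "rx": 0, "ry": 0, "rz": 0}, {"x": 0, "y": 0, "z": 0, "rx": 0, "ry": 0, "rz": 0}, {"x": 0, "y": 0, "z": 0, "rx": 0, "ry": 0, "rz": 0}], "fingers": 1}}

```text
time_s: 38.58
position: [479.7, 418.1, 41.9]
orientation: [-0.001, 1.0, -0.0, 0.001]
force: [0.0, -0.9, 5.9]
finger_gap: 0.265
gripper_force: 39.5
```

```bash
python3 -c "
from h import *
rel(645.5,-53.4,180,-90)"
```

```text
t 38.58 pos [479.7 418.1  41.9] yaw -90.0 tilt 0.15 gap 0.265 grip 39.5 F [ 0.  -0.9  5.9] j [ 0.64  0.38  1.55 -0.    1.21  2.21]
-> rz -0.0 shift cm [ 16.61  47.13 -13.85]
```

{"method": "arm_command", "body": {"series": [{"x": 0, "y": 0, "z": -1, "rx": 0, "ry": 0, "rz": 0}, {"x": 0, "y": 0, "z": -4, "rx": 0, "ry": 0, "rz": 0}, {"x": 0, "y": 0, "z": -5, "rx": 0, "ry": 0, "rz": 0}, {"x": 1, "y": 3, "z": -4, "rx": 0, "ry": 0, "rz": 0}, {"x": 1.8, "y": 5, "z": 0, "rx": 0, "ry": 0, "rz": 0}]}}

```text
time_s: 39.2
position: [508.8, 339.1, 186.1]
orientation: [-0.002, 1.0, 0.001, 0.004]
force: [1.6, -1.4, -0.8]
finger_gap: 0.265
gripper_force: 39.3
```

{"method": "arm_command", "body": {"series": [{"x": 2, "y": 5.7, "z": 0, "rx": 0, "ry": 0, "rz": 0}, {"x": 2, "y": 5.7, "z": 0, "rx": 0, "ry": 0, "rz": 0}, {"x": 2, "y": 5.7, "z": 0, "rx": 0, "ry": 0, "rz": 0}, {"x": 2, "y": 5.7, "z": 0, "rx": 0, "ry": 0, "rz": 0}, {"x": 2, "y": 5.7, "z": 0, "rx": 0, "ry": 0, "rz": 0}]}}

```text
time_s: 39.83
position: [607.0, 50.5, 180.9]
orientation: [-0.0, 1.0, 0.0, 0.0]
force: [0.6, 0.2, -1.2]
finger_gap: 0.262
gripper_force: 39.3
```

{"method": "arm_command", "body": {"series": [{"x": 2, "y": 5, "z": 0, "rx": 0, "ry": 0, "rz": 0}, {"x": 1, "y": 3.5, "z": 0, "rx": 0, "ry": 0, "rz": 0}, {"x": 0.6, "y": 2, "z": 0, "rx": 0, "ry": 0, "rz": 0}, {"x": 0, "y": 0, "z": 0, "rx": 0, "ry": 0, "rz": 0}, {"x": 0, "y": 0, "z": 0, "rx": 0, "ry": 0, "rz": 0}]}}

```text
time_s: 40.45
position: [642.5, -51.3, 180.3]
orientation: [-0.0, 1.0, 0.0, -0.0]
force: [-0.8, 0.1, 0.1]
finger_gap: 0.268
gripper_force: 39.3
```

```bash
python3 -c "
from h import *
rel(645.3,-52.3,140,-90)"
```

```text
t 40.45 pos [642.5 -51.3 180.3] yaw -89.9 tilt 0.04 gap 0.268 grip 39.3 F [-0.8  0.1  0.1] j [-0.16  0.28  1.42  0.    1.45  1.41]
-> rz 0.05 shift cm [0.28 0.1  4.03]
```

{"method": "arm_command", "body": {"series": [{"x": 0.28, "y": 0.1, "z": 1, "rx": 0, "ry": 0, "rz": 0}, {"x": 0, "y": 0, "z": 1.8, "rx": 0, "ry": 0, "rz": 0}, {"x": 0, "y": 0, "z": 0, "rx": 0, "ry": 0, "rz": 0}, {"x": 0, "y": 0, "z": 0, "rx": 0, "ry": 0, "rz": 0}]}}

```text
time_s: 40.95
position: [645.2, -53.4, 151.8]
orientation: [-0.0, 1.0, 0.0, -0.001]
force: [-0.2, 0.4, -0.4]
finger_gap: 0.263
gripper_force: 39.3
```

```bash
python3 -c "
from h import *
rel(645.3,-52.3,91.9,-90)
b=save('side','s16.png')[130:250,220:380]; cv2.imwrite('pics/c16.png',cv2.cvtColor(cv2.resize(b,None,fx=4.5,fy=4.5,interpolation=2),4))
"
```

```text
t 40.95 pos [645.2 -53.4 151.8] yaw -90.0 tilt 0.06 gap 0.263 grip 39.3 F [-0.2  0.4 -0.4] j [-0.16  0.3   1.44  0.    1.4   1.41]
-> rz 0.01 shift cm [ 0.01 -0.11  5.99]
```

View pics/c16.png

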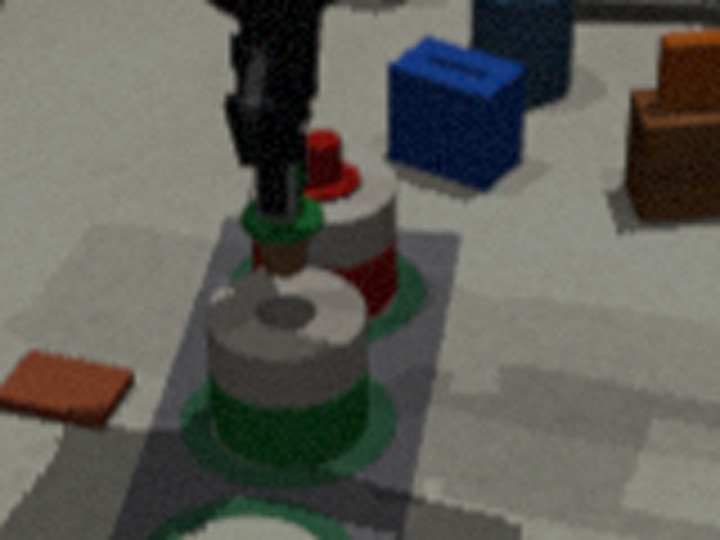

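The red stopper is seated flush. The green one's foot (285,270) is over the mouth (286,311). I'll insert it.

{"method": "arm_command", "body": {"series": [{"x": 0, "y": -0.1, "z": 2, "rx": 0, "ry": 0, "rz": 0}, {"x": 0, "y": 0, "z": 1.3, "rx": 0, "ry": 0, "rz": 0}, {"x": 0, "y": 0, "z": 0.8, "rx": 0, "ry": 0, "rz": 0}, {"x": 0, "y": 0, "z": 0.8, "rx": 0, "ry": 0, "rz": 0}, {"x": 0, "y": 0, "z": 0.5, "rx": 0, "ry": 0, "rz": 0}]}}

```text
time_s: 41.62
position: [645.5, -52.7, 97.7]
orientation: [-0.0, 1.0, -0.0, -0.0]
force: [0.0, 0.2, 0.0]
finger_gap: 0.267
gripper_force: 39.3
```

{"method": "arm_command", "body": {"series": [{"x": 0, "y": 0, "z": 0.3, "rx": 0, "ry": 0, "rz": 0}, {"x": 0, "y": 0, "z": 0.2, "rx": 0, "ry": 0, "rz": 0}, {"x": 0, "y": 0, "z": 0.1, "rx": 0, "ry": 0, "rz": 0}, {"x": 0, "y": 0, "z": 0, "rx": 0, "ry": 0, "rz": 0}]}}

```text
time_s: 42.12
position: [645.7, -52.7, 92.5]
orientation: [0.0, 1.0, -0.0, 0.0]
force: [-0.4, -1.0, -1.2]
finger_gap: 0.263
gripper_force: 39.3
```

{"method": "arm_command", "body": {"series": [{"x": 0, "y": 0, "z": 0.1, "rx": 0, "ry": 0, "rz": 0}, {"x": 0, "y": 0, "z": 0.1, "rx": 0, "ry": 0, "rz": 0}, {"x": 0, "y": 0, "z": 0.05, "rx": 0, "ry": 0, "rz": 0}, {"x": 0, "y": 0, "z": 0, "rx": 0, "ry": 0, "rz": 0}]}}

```text
time_s: 42.62
position: [646.7, -52.7, 91.9]
orientation: [0.0, 1.0, 0.0, 0.001]
force: [-2.8, 0.9, 8.6]
finger_gap: 0.26
gripper_force: 40.4
```

Seated. The yellow stopper is next.

{"method": "arm_command", "body": {"series": [{"x": 0, "y": 0, "z": 0, "rx": 0, "ry": 0, "rz": 0}, {"x": 0, "y": 0, "z": 0, "rx": 0, "ry": 0, "rz": 0}, {"x": 0, "y": 0, "z": 0, "rx": 0, "ry": 0, "rz": 0}, {"x": 0, "y": 0, "z": -2, "rx": 0, "ry": 0, "rz": 0}, {"x": 0, "y": 0, "z": -4, "rx": 0, "ry": 0, "rz": 0}], "fingers": 0.4}}

```text
time_s: 43.25
position: [644.1, -52.4, 149.2]
orientation: [-0.0, 1.0, -0.0, -0.002]
force: [0.1, -0.3, 1.0]
finger_gap: 0.606
gripper_force: 0.0
```

{"method": "arm_command", "body": {"series": [{"x": 0, "y": -1, "z": -4, "rx": 0, "ry": 0, "rz": 0}, {"x": -2, "y": -4, "z": 0, "rx": 0, "ry": 0, "rz": 0}, {"x": -3, "y": -5, "z": 0, "rx": 0, "ry": 0, "rz": 0}, {"x": -3, "y": -5, "z": 0, "rx": 0, "ry": 0, "rz": 0}, {"x": -3, "y": -5, "z": 0, "rx": 0, "ry": 0, "rz": 0}]}}

```text
time_s: 43.88
position: [535.0, 148.8, 191.6]
orientation: [-0.0, 1.0, -0.0, 0.001]
force: [0.1, -0.3, 0.4]
finger_gap: 0.6
gripper_force: 0.0
```

{"method": "arm_command", "body": {"series": [{"x": -3, "y": -5, "z": 0, "rx": 0, "ry": 0, "rz": 0}, {"x": -3, "y": -5, "z": 0, "rx": 0, "ry": 0, "rz": 0}, {"x": -2.5, "y": -4, "z": 2, "rx": 0, "ry": 0, "rz": 0}, {"x": -1.4, "y": -3, "z": 4, "rx": 0, "ry": 0, "rz": 0}, {"x": 0, "y": 0, "z": 0, "rx": 0, "ry": 0, "rz": 0}]}}

```text
time_s: 44.5
position: [433.6, 318.3, 127.7]
orientation: [0.001, 1.0, 0.002, -0.002]
force: [-0.2, -0.3, -0.5]
finger_gap: 0.602
gripper_force: 0.0
```

{"method": "arm_command", "body": {"series": [{"x": 0, "y": 0, "z": 0, "rx": 0, "ry": 0, "rz": 0}, {"x": 0, "y": 0, "z": 0, "rx": 0, "ry": 0, "rz": 0}]}}

```text
time_s: 44.75
position: [438.3, 317.2, 131.9]
orientation: [-0.001, 1.0, -0.001, 0.001]
force: [0.3, -0.3, -0.4]
finger_gap: 0.6
gripper_force: 0.0
```

```bash
python3 -c "
from h import *
rel(437.5,317.5,41,-90)
s=save('side','s17.png')
p=(636,214)
print(dark_mouth(s,proj('side',(*p,80))))
"
```

```text
t 44.75 pos [438.3 317.2 131.9] yaw -90.1 tilt 0.18 gap 0.6 grip 0.0 F [ 0.3 -0.3 -0.4] j [ 0.53  0.04  1.77 -0.    1.33  2.1 ]
-> rz -0.07 shift cm [-0.1  -0.02  9.09]
((634.5928344726562, 213.79171752929688), (31.830839157104492, 32.8414421081543), 77.90570068359375)
```

{"method": "arm_command", "body": {"series": [{"x": -0.05, "y": 0, "z": 2, "rx": 0, "ry": 0, "rz": 0}, {"x": 0, "y": 0, "z": 3, "rx": 0, "ry": 0, "rz": 0}, {"x": 0, "y": 0, "z": 2.6, "rx": 0, "ry": 0, "rz": 0}, {"x": 0, "y": 0, "z": 1.5, "rx": 0, "ry": 0, "rz": 0}, {"x": 0, "y": 0, "z": 0, "rx": 0, "ry": 0, "rz": 0}]}}

```text
time_s: 45.42
position: [435.9, 316.7, 38.3]
orientation: [0.0, 1.0, -0.0, -0.001]
force: [0.1, 0.4, 0.0]
finger_gap: 0.597
gripper_force: 0.0
```

{"method": "arm_command", "body": {"series": [{"x": 0, "y": 0, "z": 0, "rx": 0, "ry": 0, "rz": 0}, {"x": 0, "y": 0, "z": 0, "rx": 0, "ry": 0, "rz": 0}, {"x": 0, "y": 0, "z": 0, "rx": 0, "ry": 0, "rz": 0}, {"x": 0, "y": 0, "z": 0, "rx": 0, "ry": 0, "rz": 0}, {"x": 0, "y": 0, "z": 0, "rx": 0, "ry": 0, "rz": 0}], "fingers": 1}}

```text
time_s: 46.05
position: [437.2, 318.0, 40.3]
orientation: [-0.001, 1.0, 0.0, 0.001]
force: [-0.7, -0.6, 6.2]
finger_gap: 0.263
gripper_force: 39.2
```

```bash
python3 -c "
from h import *
rel(635.4,215,180,-90)"
```

```text
t 46.05 pos [437.2 318.   40.3] yaw -90.0 tilt 0.15 gap 0.263 grip 39.2 F [-0.7 -0.6  6.2] j [ 0.53  0.15  1.83 -0.    1.16  2.1 ]
-> rz 0.01 shift cm [ 19.85  10.28 -13.93]
```

{"method": "arm_command", "body": {"series": [{"x": 0, "y": 0, "z": -1, "rx": 0, "ry": 0, "rz": 0}, {"x": 0, "y": 0, "z": -4, "rx": 0, "ry": 0, "rz": 0}, {"x": 0, "y": 0, "z": -5, "rx": 0, "ry": 0, "rz": 0}, {"x": 3, "y": 1.5, "z": -4, "rx": 0, "ry": 0, "rz": 0}, {"x": 4, "y": 2, "z": 0, "rx": 0, "ry": 0, "rz": 0}]}}

```text
time_s: 46.68
position: [508.8, 283.8, 184.8]
orientation: [-0.002, 1.0, 0.001, 0.004]
force: [1.4, -0.5, -0.6]
finger_gap: 0.264
gripper_force: 39.3
```

{"method": "arm_command", "body": {"series": [{"x": 5, "y": 2.6, "z": 0, "rx": 0, "ry": 0, "rz": 0}, {"x": 5, "y": 2.6, "z": 0, "rx": 0, "ry": 0, "rz": 0}, {"x": 2.8, "y": 1.5, "z": 0, "rx": 0, "ry": 0, "rz": 0}, {"x": 0, "y": 0, "z": 0, "rx": 0, "ry": 0, "rz": 0}, {"x": 0, "y": 0, "z": 0, "rx": 0, "ry": 0, "rz": 0}]}}

```text
time_s: 47.3
position: [633.5, 215.7, 178.8]
orientation: [-0.0, 1.0, 0.0, -0.0]
force: [-0.6, 0.4, -0.7]
finger_gap: 0.262
gripper_force: 39.3
```

```bash
python3 -c "
from h import *
rel(635.4,215,150,-90)"
```

```text
t 47.3 pos [633.5 215.7 178.8] yaw -90.0 tilt 0.05 gap 0.262 grip 39.3 F [-0.6  0.4 -0.7] j [0.25 0.34 1.34 0.   1.46 1.82]
-> rz 0.0 shift cm [0.2  0.07 2.88]
```

{"method": "arm_command", "body": {"series": [{"x": 0.2, "y": 0.07, "z": 1.4, "rx": 0, "ry": 0, "rz": 0}, {"x": 0, "y": 0, "z": 1.5, "rx": 0, "ry": 0, "rz": 0}, {"x": 0, "y": 0, "z": 0, "rx": 0, "ry": 0, "rz": 0}, {"x": 0, "y": 0, "z": 0, "rx": 0, "ry": 0, "rz": 0}]}}

```text
time_s: 47.8
position: [635.8, 214.8, 149.6]
orientation: [0.0, 1.0, 0.0, -0.0]
force: [0.6, 0.4, 0.5]
finger_gap: 0.267
gripper_force: 39.3
```

```bash
python3 -c "
from h import *
rel(635.4,215,90.3,-90)
s=save('side','s18.png'); print(dark_mouth(s,proj('side',(636,214,80))))
H=cv2.cvtColor(s,cv2.COLOR_RGB2HSV); y,x=np.mgrid[:480,:640]; u=proj('side',(635.4,215,144)); m=(H[...,1]>130)&(H[...,2]>60)&(np.hypot(x-u[0],y-u[1])<20)&(H[...,0]>18)&(H[...,0]<40)
print(u,blob('side',s,m,u,144))"
```

```text
t 47.8 pos [635.8 214.8 149.6] yaw -90.0 tilt 0.03 gap 0.267 grip 39.3 F [0.6 0.4 0.5] j [0.25 0.37 1.36 0.   1.41 1.82]
-> rz 0.02 shift cm [-0.03 -0.02  5.93]
((645.1184692382812, 215.66656494140625), (51.80795669555664, 78.07130432128906), 90.19686889648438)
[258.8652247  249.44866726] ((634.1446533203125, 217.70912170410156), (42.83698654174805, 45.29293441772461), 35.64817810058594)
```

{"method": "arm_command", "body": {"series": [{"x": 0, "y": 0, "z": 2, "rx": 0, "ry": 0, "rz": 0}, {"x": 0, "y": 0, "z": 1.3, "rx": 0, "ry": 0, "rz": 0}, {"x": 0, "y": 0, "z": 0.8, "rx": 0, "ry": 0, "rz": 0}, {"x": 0, "y": 0, "z": 0.8, "rx": 0, "ry": 0, "rz": 0}, {"x": 0, "y": 0, "z": 0.5, "rx": 0, "ry": 0, "rz": 0}]}}

```text
time_s: 48.48
position: [636.0, 214.6, 95.2]
orientation: [0.0, 1.0, -0.0, -0.0]
force: [0.8, 0.7, -0.8]
finger_gap: 0.267
gripper_force: 39.3
```

{"method": "arm_command", "body": {"series": [{"x": 0, "y": 0, "z": 0.3, "rx": 0, "ry": 0, "rz": 0}, {"x": 0, "y": 0, "z": 0.2, "rx": 0, "ry": 0, "rz": 0}, {"x": 0, "y": 0, "z": 0.1, "rx": 0, "ry": 0, "rz": 0}, {"x": 0, "y": 0, "z": 0, "rx": 0, "ry": 0, "rz": 0}]}}

```text
time_s: 48.98
position: [636.5, 214.8, 90.6]
orientation: [-0.0, 1.0, -0.0, 0.0]
force: [-1.4, -0.4, 3.9]
finger_gap: 0.267
gripper_force: 39.6
```

{"method": "arm_command", "body": {"series": [{"x": 0, "y": 0, "z": 0.05, "rx": 0, "ry": 0, "rz": 0}, {"x": 0, "y": 0, "z": 0.05, "rx": 0, "ry": 0, "rz": 0}, {"x": 0, "y": 0, "z": 0, "rx": 0, "ry": 0, "rz": 0}]}}

```text
time_s: 49.35
position: [636.9, 214.9, 90.5]
orientation: [-0.0, 1.0, 0.0, 0.001]
force: [-3.0, -1.0, 8.2]
finger_gap: 0.261
gripper_force: 40.1
```

{"method": "arm_command", "body": {"series": [{"x": 0, "y": 0, "z": 0, "rx": 0, "ry": 0, "rz": 0}, {"x": 0, "y": 0, "z": 0, "rx": 0, "ry": 0, "rz": 0}, {"x": 0, "y": 0, "z": 0, "rx": 0, "ry": 0, "rz": 0}, {"x": 0, "y": 0, "z": -2, "rx": 0, "ry": 0, "rz": 0}, {"x": 0, "y": 0, "z": -4, "rx": 0, "ry": 0, "rz": 0}], "fingers": 0.4}}

```text
time_s: 49.98
position: [634.7, 214.3, 148.2]
orientation: [0.0, 1.0, -0.0, -0.002]
force: [0.5, -0.7, 0.1]
finger_gap: 0.599
gripper_force: 0.0
```

{"method": "arm_command", "body": {"series": [{"x": 0, "y": 0, "z": -5, "rx": 0, "ry": 0, "rz": 0}, {"x": -4, "y": 0, "z": -3, "rx": 0, "ry": 0, "rz": 0}, {"x": -5, "y": -2, "z": 0, "rx": 0, "ry": 0, "rz": 0}, {"x": -6, "y": -1, "z": 0, "rx": 0, "ry": 0, "rz": 0}, {"x": -6, "y": -1, "z": 0, "rx": 0, "ry": 0, "rz": 0}]}}

```text
time_s: 50.6
position: [424.7, 255.0, 230.5]
orientation: [-0.001, 1.0, -0.0, 0.001]
force: [-0.5, 0.4, 0.6]
finger_gap: 0.597
gripper_force: 0.0
```

{"method": "arm_command", "body": {"series": [{"x": 0, "y": 0, "z": 0, "rx": 0, "ry": 0, "rz": 0}, {"x": 0, "y": 0, "z": 0, "rx": 0, "ry": 0, "rz": 0}, {"x": 0, "y": 0, "z": 0, "rx": 0, "ry": 0, "rz": 0}]}}

```text
time_s: 50.98
position: [427.5, 254.6, 229.8]
orientation: [-0.0, 1.0, -0.0, 0.001]
force: [-0.8, -0.1, 0.3]
finger_gap: 0.597
gripper_force: 0.0
```

```bash
python3 -c "
from h import *
rel(0,0,0)
s=save('side','s19.png'); H=cv2.cvtColor(s,cv2.COLOR_RGB2HSV); y,x=np.mgrid[:480,:640]
for n,p in(('y',(634.6,213.8)),('g',(644.4,-53.2)),('r',(650,-191))):
  u=proj('side',(*p,95)); m=(H[...,1]>120)&(H[...,2]>50)&(abs(x-u[0])<15)&(abs(y-u[1])<16)
  print(n,blob('side',s,m,u,84))
b=s[110:320,200:420]; cv2.imwrite('pics/c19.png',cv2.cvtColor(cv2.resize(b,None,fx=2.8,fy=2.8,interpolation=2),4))"
```

```text
t 50.98 pos [427.5 254.6 229.8] yaw -90.0 tilt 0.1 gap 0.597 grip 0.0 F [-0.8 -0.1  0.3] j [ 0.43 -0.15  1.77 -0.    1.52  2.01]
-> rz 0 shift cm [-42.76  25.51  22.9 ]
y ((638.4192504882812, 208.30250549316406), (45.11309814453125, 64.70950317382812), 19.43976593017578)
g ((657.818115234375, -94.9005126953125), (21.159330368041992, 36.387107849121094), 44.908267974853516)
r ((652.6079711914062, -203.93353271484375), (45.12366485595703, 80.90534973144531), 13.650757789611816)
```

View pics/c19.png

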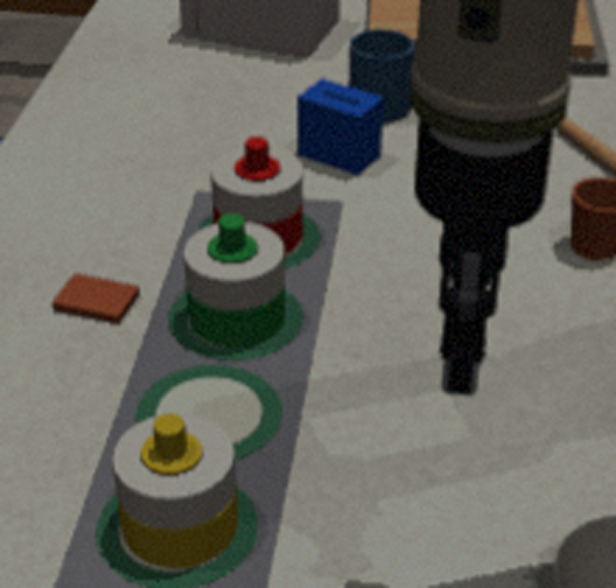

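The final picture shows the three jars centred on their spots at crop (175,510), (235,300) and (257,215), with flush stoppers. The gauge was seen seated earlier and the gripper is clear, so I'll hand it in.

```bash
python3 -c "
from h import *
print(order.finish_job())"
```

```text
the job is handed in; nothing more can be done
None
```

I handed the job in with the red, green and yellow jars on spots and closed with their own stoppers, there being no blue jar, and the gauge seated in the wooden block; the yellow jar was knocked aside once and pushed back before any stopper went in, and the hand-in returned no verdict.

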